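# Square up the chai coasters

## Task

Two of the three square coasters lie skewed on each other on the cork mat; the blue one still leans on the little wooden easel of the free-turning lazy susan. Lift the blue coaster off, lay it gently (not dropped or pressed hard) on the other two, and square up the pile so that all three are flush edge to edge, terracotta at the bottom, white in between, blue on top, near the middle of the mat. Leave the jar, the tumbler, the small plate and the flip-top container standing in their places.

Things in the scene. Friction and masses are not known exactly. Their poses are not given: they have to be found in the camera images.
- coaster_low: square stoneware coaster, 58 x 58 x 12 mm, 90 g, loose; origin at the centre of its underside, z out of its patterned face, x and y along its edges; terracotta; the lowest of the pile, flat on the cork mat
- coaster_mid: square stoneware coaster, 58 x 58 x 12 mm, 90 g, loose; origin at the centre of its underside, z out of its patterned face, x and y along its edges; white; lies flat on the terracotta one, shifted by up to 5 mm each way and turned by 6 to 10 degrees against it
- coaster_top: square stoneware coaster, 58 x 58 x 12 mm, 90 g, loose; origin at the centre of its underside, z out of its patterned face, x and y along its edges; blue; leans on the susan's easel, face sloping 25 degrees from level, high edge towards the susan's middle, y axis level. The easel is only 40 mm wide: 9 mm overhang on either y side; a lip holds the low edge
- mat: fixed cork mat, 140 x 140 mm and 3 mm thick, flat on the counter; origin at the centre of its underside
- susan: white plastic lazy susan, disc 290 mm across, its top face 28 mm above the counter; turns freely about its vertical axis at its origin, which lies at counter level. The wooden easel stands on its -x side; jar, tumbler and plate stand on the other side
- easel (a point): centre of the easel's sloping face, where the underside of the blue coaster rests at the start, 55 mm to the -x side of the susan's axis and 60 mm above the counter
- jar: brown glass jar, 60 mm across, 105 mm tall, loose on the susan at x 30, y 95 mm of its frame; origin at the centre of its underside; leave it alone
- tumbler: steel tumbler, 60 mm across the rim, 85 mm tall, loose on the susan at x 30, y -95 mm of its frame; origin at the centre of its underside; leave it alone
- plate: small white ceramic plate, 84 mm across, 14 mm tall, loose on the susan at x 95, y 0 mm of its frame; origin at the centre of its underside; leave it alone
- container: glass container with flip-top lid, 90 x 90 mm, 64 mm tall, loose on the counter about 135 mm nearer the robot than the centre of the mat; origin at the centre of its underside; leave it alone
Mind the look-alikes: they are no part of the job. There is more than one size of the mat; the one meant has the size given above. What is shaped like the coaster_mid but yellow is not meant.

How it is judged:
On the way, in this order (a step that is already met when the one before it is completed fails the run):
1. the blue coaster is lifted clear of the lazy susan (contact force between coaster_top and susan below 0.01 N and distance between coaster_top and easel above 0.05 m), for 0.1 s.
2. the blue coaster lies on the white one (contact force between coaster_top and coaster_mid above 0.2 N and horizontal distance between coaster_top and coaster_mid below 0.03 m and angle between coaster_top's own z axis and vertical below 0.1 rad), for 0.1 s.
At the end, for the whole second after the job is handed in: The three coasters lie flat in one pile, terracotta, white, blue from the bottom, each centred on the others within 2 mm and its edges parallel within 0.06 rad (turned by a quarter turn counts too), the lowest flat on the cork mat with its centre within 28 mm of the mat's centre, all at rest (horizontal distance between each of coaster_mid, coaster_top and coaster_low below 0.002 m and (angle between the x axis of coaster_mid and the x axis of coaster_low, either way round below 0.06 rad or angle between the x axis of coaster_mid and the y axis of coaster_low, either way round below 0.06 rad) and horizontal distance between coaster_top and coaster_mid below 0.002 m and (angle between the x axis of coaster_top and the x axis of coaster_mid, either way round below 0.06 rad or angle between the x axis of coaster_top and the y axis of coaster_mid, either way round below 0.06 rad) and (angle between the x axis of coaster_top and the x axis of coaster_low, either way round below 0.06 rad or angle between the x axis of coaster_top and the y axis of coaster_low, either way round below 0.06 rad) and z of coaster_mid in the frame of coaster_low between 0.0105 and 0.0135 m and z of coaster_top in the frame of coaster_mid between 0.0105 and 0.0135 m and z of coaster_low in the frame of mat between 0.0015 and 0.0045 m and horizontal distance between coaster_low and mat below 0.028 m and angle between each of coaster_low, coaster_top's own z axis and vertical below 0.05 rad and linear speed of each of coaster_low, coaster_mid, coaster_top below 0.01 m/s); the robot touches nothing.
It fails at once if the blue coaster is dropped (falls free by more than about 8 mm) (contact force between the fingers and coaster_top below 0.05 N and contact force between coaster_top and anything else below 0.05 N and linear speed of coaster_top above 0.4 m/s).
It fails at once if the blue coaster is slammed or pressed onto the pile with over 45 N (contact force between coaster_top and coaster_mid above 45 N).
It fails at once if the jar, tumbler or plate is tipped, or shifted on the susan by over about 15 mm ((angle between jar's own z axis and vertical above 0.2 rad or x of jar in the frame of susan below 0.01 m or x of jar in the frame of susan above 0.05 m or y of jar in the frame of susan below 0.075 m or y of jar in the frame of susan above 0.115 m) or (angle between tumbler's own z axis and vertical above 0.2 rad or x of tumbler in the frame of susan below 0.01 m or x of tumbler in the frame of susan above 0.05 m or y of tumbler in the frame of susan below -0.115 m or y of tumbler in the frame of susan above -0.075 m) or (angle between plate's own z axis and vertical above 0.2 rad or x of plate in the frame of susan below 0.074 m or x of plate in the frame of susan above 0.114 m or y of plate in the frame of susan below -0.02 m or y of plate in the frame of susan above 0.02 m)).
It fails at once if the container is tipped or shifted by over 20 mm (angle between container's own z axis and vertical above 0.2 rad or distance of container from where it was at the start of the episode above 0.02 m).
It also fails if it takes over 72 s, if anything falls off the work surface, if the arm or the gripper's body presses on something with over 40 N, if the wrist force passes 120 N, or if a joint passes its speed limit or range.

## Robot

A 7-joint arm with a two-finger parallel gripper is mounted at the origin on the work surface. World frame = base frame: x ahead of the robot, y to its left, z up, the work surface at z = 0. Lengths are in m, angles in rad, forces in N, time in s.
With the tool pointing down it reaches from about 0.4 to 0.85 m from the base axis. Payload 10.4 kg.
Tool frame: the origin (TCP) lies between the finger pads; the fingertips stand 11 mm ahead of it and the grasp point (between the pads) lies 8 mm behind it (r.tcp_to_tips is the distance from the TCP to the fingertips, in m); z points along the fingers, y is the line along which they close (so a half turn about z gives the same grasp; the last joint's range is limited). The gripper opens to 87 mm and grips with 3 to 60 N. Pads are 19 mm wide; open, the fingers measure 117 mm over their backs; the gripper's body (75 mm by 190 mm) begins 51 mm behind the grasp point.
Start: joints at [1.181, 0.332, -0.065, 1.46, 0.022, 1.35, -0.088], TCP at [0.224, -0.583, 0.199] pointing down, gripper open.
Joint ranges: [-2.6, 2.6], [-0.5, 2.12], [-1.47, 1.34], [0.16, 2.42], [-1.27, 4.41], [0.06, 2.06], [-2.6, 2.6]. Speed limits (rad/s): [2.22, 2.22, 2.79, 2.79, 3.14, 3.14, 3.14].

## Interface

Orientations are given as a unit quaternion [x, y, z, w].
In Python, from bench import r gives the robot as it stands. The module is installed in compiled form; this text tells all that it offers.
- The arm moves only by the shell command python3 -m crank 'ROWS' [FORCE]. ROWS is JSON, a list of rows, each an object of numbers: "claw": the closure, from -1 (fully open) to 1 (shut); "dx", "dy", "dz": the shift along the tool's x, y, z each as a share of 3 cm, from -1 to 1; "ax", "ay", "az": the turn, a rotation vector about the tool's x, y, z each as a share of 6 degrees, from -1 to 1. A call has 1 to 8 rows; each row shifts and turns the commanded pose from where the row before left it, along the tool's axes as they then stand; what a row does not reach is not made up. A row lasts 1/12 s, in which the tool goes at most 41.7 mm and 7.16 degrees, less where a joint would pass 70% of its speed; a pose out of reach is approached as far as the arm can. A call with a number of a shift or a turn outside -1 to 1 is refused whole. A call with a gripper value outside its range is refused whole. The fingers move at their own pace and stop on an object; FORCE is the grip in N (left out, the last holds). Time passes only in rows, so rows that do not move let the fingers close. It gives the time, the measured TCP pose, the force, the opening and the grip force at its end, in the units of the state.
- r.read_state(): the state, without advancing time (a new reading comes with each control period).
- r.camera(name): name is "scene" or "top" or "wrist"; returns a dict with "color" (384x512x3 uint8, red, green, blue), "mtx" (3x3 intrinsics, pixels), "k1" (the pictures are not rectified: a ray, as slopes to the right and down, at radius r is drawn at 1 + k1 r^2 times it, then the intrinsics apply), "R" (3x3) and "t" (3): a world point X has camera coordinates R X + t; the wrist camera has in their place "hand_eye" (4x4, takes a point from camera to tool coordinates, whose origin is the TCP and whose axes are the flange's). Camera axes: x right, y down, z forward; pixel columns grow to the right and rows downward; lengths in m; the calibration is good to about 2 mm. A picture is of the moment at which its call begins: read the wrist's pose just before it. There is no depth.
- r.close_job(): hands the job in; it is judged then, once.
The state is a dict: "time": time; "joint_positions": joint angles; "joint_vel": joint speeds; "joint_torque": joint torques, N m; "ee_pos": TCP position; "eef_rot": TCP orientation; "ft_force": force on the tool from outside, world axes, zero at the start; "torque": the same for the moment, N m; "width": finger opening in m; "grip_force": force on a finger pad.
Only numpy, scipy, OpenCV 4.12 (cv2) and the standard library are available. Lean on these libraries where they do the work, as an engineer would, in place of code of your own. Each camera call takes 0.05 s, during which the arm holds its last target. There are 200 camera calls.

## Working session

There is one attempt and no reset: what is moved stays moved. The work goes in short steps, Python scripts to look and compute and a shell command to move; the robot and the scene stay as the last step left them, time stands still between calls to the robot, and variables do not carry over. Pictures are saved under pics/ and viewed, at most 10 in all, crops included, and the job is handed in when it is done.

```bash
mkdir -p pics
python3 - <<'E'
from bench import r
import cv2,numpy as np
s=r.read_state();print(s['time'],s['ee_pos'],s['eef_rot'],s['width'],s['ft_force'])
for n in ['scene','top']:
    c=r.camera(n);print(n,c['mtx'],c['k1'],c['R'],c['t']);cv2.imwrite(f'pics/{n}0.png',c['color'][:,:,::-1])
c=r.camera('wrist');print(c['mtx'],c['k1'],c['hand_eye'])
E
```

```text
0.0 [ 0.2239826  -0.58303684  0.19826831] [ 9.83226872e-01  1.82385371e-01 -1.64956450e-04 -6.83810122e-04] 0.08680046186084646 [ 0.04035058 -0.13338754 -0.13966908]
scene [[354.12221969   0.         251.23778379]
 [  0.         354.12221969 187.73452123]
 [  0.           0.           1.        ]] 0.015428754462858785 [[-0.79452415  0.60694871 -0.01856443]
 [ 0.33780702  0.41638703 -0.84410204]
 [-0.50459666 -0.67693065 -0.53586108]] [ 0.56425261 -0.12833523  1.21370714]
top [[459.46246633   0.         249.80629262]
 [  0.         459.46246633 187.49439534]
 [  0.           0.           1.        ]] -0.05734802652627528 [[-0.00558098 -0.99993203  0.01023662]
 [-0.99122877  0.00418014 -0.1320911 ]
 [ 0.13203933 -0.01088403 -0.99118472]] [-0.07710467  0.66045287  1.11136126]
[[274.65194793   0.         253.45087547]
 [  0.         274.65194793 196.61880678]
 [  0.           0.           1.        ]] -0.0019089705393971947 [[ 5.07273808e-04 -9.64083523e-01 -2.65598764e-01  7.19555662e-02]
 [ 9.99999794e-01  5.93808046e-04 -2.45508859e-04  1.15466851e-03]
 [ 3.94405729e-04 -2.65598585e-01  9.64083625e-01 -1.86185777e-01]
 [ 0.00000000e+00  0.00000000e+00  0.00000000e+00  1.00000000e+00]]
```

View pics/top0.png

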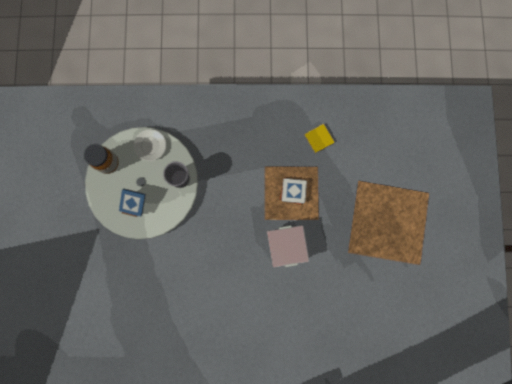

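View pics/scene0.png

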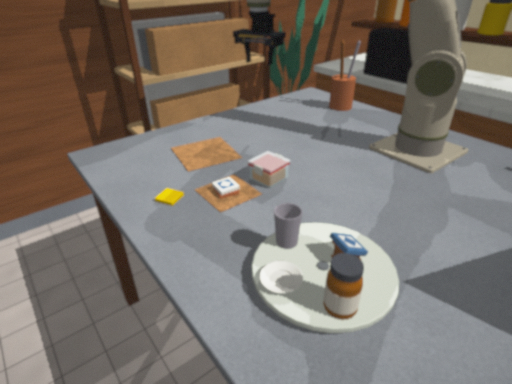

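The top view shows two mats: a small one at (292,192) and a bigger one at (390,222). A white coaster is at (294,190) on the small mat, and the small mat's size fits 140 mm. The yellow decoy is at (319,138). The container with the pink lid is at (288,247), the susan at (141,181) with the blue coaster at (132,202), the plate at (151,144), the jar at (99,157) and the tumbler at (177,175). I'll measure these next.

```bash
cat > h.py <<'E'
from bench import r
import cv2,numpy as np
from scipy.spatial.transform import Rotation as Ro
def undist(c,px):
    p=(np.atleast_2d(px).astype(float)-c['mtx'][:2,2])/c['mtx'][0,0]
    q=p.copy()
    for _ in range(10): q=p/(1+c['k1']*(q**2).sum(1,keepdims=True))
    return q
def pose(c,s=None):
    if 'R' in c: return c['R'].T,-c['R'].T@c['t']
    T=np.eye(4);T[:3,:3]=Ro.from_quat(s['eef_rot']).as_matrix();T[:3,3]=s['ee_pos']
    T=T@c['hand_eye'];return T[:3,:3],T[:3,3]
def onplane(c,px,z,s=None):
    q=undist(c,px);R,o=pose(c,s)
    d=np.c_[q,np.ones(len(q))]@R.T
    z=np.asarray(z,float)
    return o+d*((z-o[2])/d[:,2])[:,None]
def proj(c,X,s=None):
    R,o=pose(c,s);p=(np.atleast_2d(X)-o)@R;q=p[:,:2]/p[:,2:]
    q=q*(1+c['k1']*(q**2).sum(1,keepdims=True));return q*c['mtx'][0,0]+c['mtx'][:2,2]
def grab(n,save=None):
    s=r.read_state();c=r.camera(n)
    if save: cv2.imwrite(f'pics/{save}.png',c['color'][:,:,::-1])
    return s,c
def mask(c,lo,hi): return cv2.inRange(cv2.cvtColor(c['color'],cv2.COLOR_RGB2HSV),np.array(lo),np.array(hi))
def blobs(m,amin=60):
    cs,_=cv2.findContours(m,cv2.RETR_EXTERNAL,cv2.CHAIN_APPROX_NONE)
    return sorted([k for k in cs if cv2.contourArea(k)>amin],key=cv2.contourArea,reverse=True)
def rect(c,k,z,s=None):
    X=onplane(c,k.reshape(-1,2),z,s)[:,:2]*1000
    (cx,cy),(w,h),a=cv2.minAreaRect(X.astype(np.float32))
    return np.round([cx,cy,w,h,a],1)
E
python3 - <<'E'
from h import *
s,c=grab('top')
hsv=cv2.cvtColor(c['color'],cv2.COLOR_RGB2HSV)
for p in [(294,177),(285,190),(280,210),(390,222),(132,193),(125,203),(141,220),(319,138),(288,247)]: print(p,hsv[p[1],p[0]])
for nm,lo,hi,z in [('mat',(5,70,40),(20,255,255),.003),('blue',(95,90,30),(125,255,255),.066),('susan',(20,10,130),(60,80,255),.028)]:
    for k in blobs(mask(c,lo,hi))[:4]: print(nm,cv2.boundingRect(k),rect(c,k,z))
big=cv2.resize(c['color'][110:280,70:350,::-1],None,fx=2.8,fy=2.8,interpolation=cv2.INTER_CUBIC)
cv2.imwrite('pics/c1.png',big)
E
```

```text
(294, 177) [ 16 121  80]
(285, 190) [ 38  12 176]
(280, 210) [ 16 123 116]
(390, 222) [ 15 123 110]
(132, 193) [105 122 107]
(125, 203) [ 75   7 143]
(141, 220) [ 43  20 154]
(319, 138) [ 26 239 157]
(288, 247) [  4  39 149]
mat (348, 181, 81, 83) [ 573.4 -441.7  190.5  190.    79.9]
mat (265, 166, 54, 54) [ 652.2 -189.4  138.2  139.3   89.4]
mat (91, 148, 22, 23) [737.9 303.3  39.6  60.8  52.1]
blue (120, 190, 25, 25) [622.5 211.2  58.9  51.8  75.9]
susan (85, 128, 112, 111) [677.  197.  282.2 286.   58.7]
susan (283, 179, 24, 24) [ 654.4 -193.4   58.8   57.4   85.9]
```

View pics/c1.png

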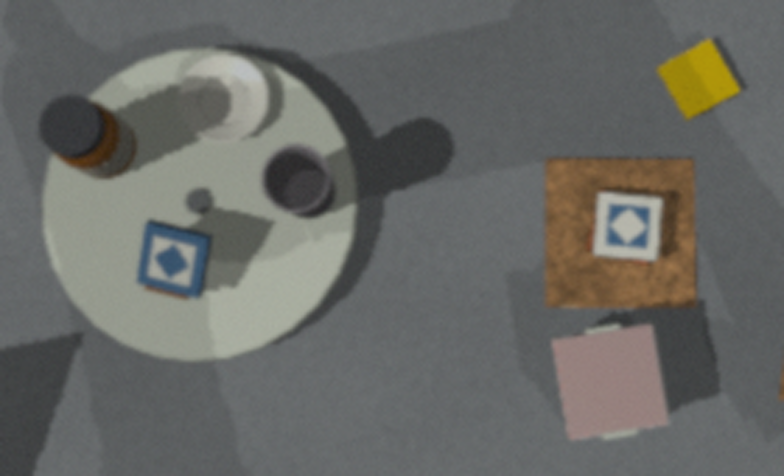

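The crop confirms which objects are meant. The mat is the 140 mm one at (652,-189); the other is 190 mm. The white pile sits at (654,-193). The blue coaster is on the susan's easel, and the susan's yaw is about -14°. The yellow coaster is the decoy. Next I turn the tool and travel above the blue coaster.

```bash
python3 -m crank '[{"az":0.98},{"az":0.98},{"az":0.98},{"az":0.98},{"az":0.98},{"az":0.98}]' 
python3 -m crank '[{"dx":0.21,"dy":-0.96},{"dx":0.21,"dy":-0.96},{"dx":0.21,"dy":-0.96},{"dx":0.21,"dy":-0.96},{"dx":0.21,"dy":-0.96},{"dx":0.21,"dy":-0.96},{"dx":0.21,"dy":-0.96},{"dx":0.21,"dy":-0.96}]'
```

```text
invalid input at $[0]: expected keys claw, dx, dy, dz, ax, ay, az
invalid input at $[0]: expected keys claw, dx, dy, dz, ax, ay, az
```

```bash
python3 -m crank '[{"claw":-1,"dx":0,"dy":0,"dz":0,"ax":0,"ay":0,"az":0.98},{"claw":-1,"dx":0,"dy":0,"dz":0,"ax":0,"ay":0,"az":0.98},{"claw":-1,"dx":0,"dy":0,"dz":0,"ax":0,"ay":0,"az":0.98},{"claw":-1,"dx":0,"dy":0,"dz":0,"ax":0,"ay":0,"az":0.98},{"claw":-1,"dx":0,"dy":0,"dz":0,"ax":0,"ay":0,"az":0.98},{"claw":-1,"dx":0,"dy":0,"dz":0,"ax":0,"ay":0,"az":0.98}]'
python3 -m crank '[{"claw":-1,"dx":0.21,"dy":-0.96,"dz":0,"ax":0,"ay":0,"az":0},{"claw":-1,"dx":0.21,"dy":-0.96,"dz":0,"ax":0,"ay":0,"az":0},{"claw":-1,"dx":0.21,"dy":-0.96,"dz":0,"ax":0,"ay":0,"az":0},{"claw":-1,"dx":0.21,"dy":-0.96,"dz":0,"ax":0,"ay":0,"az":0},{"claw":-1,"dx":0.21,"dy":-0.96,"dz":0,"ax":0,"ay":0,"az":0},{"claw":-1,"dx":0.21,"dy":-0.96,"dz":0,"ax":0,"ay":0,"az":0},{"claw":-1,"dx":0.21,"dy":-0.96,"dz":0,"ax":0,"ay":0,"az":0},{"claw":-1,"dx":0.21,"dy":-0.96,"dz":0,"ax":0,"ay":0,"az":0}]'
python3 -c "
from bench import r
print(r.read_state()['joint_positions'])"
```

```text
time: 0.7
ee_pos: [0.2241, -0.5833, 0.1988]
eef_rot: [0.992, -0.127, -0.0, -0.0]
ft_force: [0.3, -0.6, -0.0]
width: 0.0872
grip_force: 0.0
time: 1.37
ee_pos: [0.3301, -0.3712, 0.199]
eef_rot: [0.992, -0.124, -0.0, 0.0]
ft_force: [0.7, 0.0, -0.1]
width: 0.0872
grip_force: 0.0
[ 0.88997699  0.05729148 -0.14328599  1.78571348  0.00865643  1.29909838
 -1.0751909 ]
```

```bash
python3 -m crank '[{"claw":-1,"dx":0.21,"dy":-0.96,"dz":0,"ax":0,"ay":0,"az":0},{"claw":-1,"dx":0.21,"dy":-0.96,"dz":0,"ax":0,"ay":0,"az":0},{"claw":-1,"dx":0.21,"dy":-0.96,"dz":0,"ax":0,"ay":0,"az":0},{"claw":-1,"dx":0.21,"dy":-0.96,"dz":0,"ax":0,"ay":0,"az":0},{"claw":-1,"dx":0.21,"dy":-0.96,"dz":0,"ax":0,"ay":0,"az":0},{"claw":-1,"dx":0.21,"dy":-0.96,"dz":0,"ax":0,"ay":0,"az":0},{"claw":-1,"dx":0.21,"dy":-0.96,"dz":0,"ax":0,"ay":0,"az":0},{"claw":-1,"dx":0.21,"dy":-0.96,"dz":0,"ax":0,"ay":0,"az":0}]'
python3 -m crank '[{"claw":-1,"dx":0.21,"dy":-0.96,"dz":0,"ax":0,"ay":0,"az":0},{"claw":-1,"dx":0.21,"dy":-0.96,"dz":0,"ax":0,"ay":0,"az":0},{"claw":-1,"dx":0.21,"dy":-0.96,"dz":0,"ax":0,"ay":0,"az":0},{"claw":-1,"dx":0.21,"dy":-0.96,"dz":0,"ax":0,"ay":0,"az":0},{"claw":-1,"dx":0.21,"dy":-0.96,"dz":0,"ax":0,"ay":0,"az":0},{"claw":-1,"dx":0.21,"dy":-0.96,"dz":0,"ax":0,"ay":0,"az":0},{"claw":-1,"dx":0.21,"dy":-0.96,"dz":0,"ax":0,"ay":0,"az":0},{"claw":-1,"dx":0.21,"dy":-0.96,"dz":0,"ax":0,"ay":0,"az":0}]'
python3 -m crank '[{"claw":-1,"dx":0.21,"dy":-0.96,"dz":0,"ax":0,"ay":0,"az":0},{"claw":-1,"dx":0.21,"dy":-0.96,"dz":0,"ax":0,"ay":0,"az":0},{"claw":-1,"dx":0.21,"dy":-0.96,"dz":0,"ax":0,"ay":0,"az":0},{"claw":-1,"dx":0.21,"dy":-0.96,"dz":0,"ax":0,"ay":0,"az":0},{"claw":-1,"dx":0.21,"dy":-0.96,"dz":0,"ax":0,"ay":0,"az":0},{"claw":-1,"dx":0.21,"dy":-0.96,"dz":0,"ax":0,"ay":0,"az":0},{"claw":-1,"dx":0,"dy":0,"dz":0,"ax":0,"ay":0,"az":0}]'
python3 - <<'E'
from h import *
s,c=grab('wrist','w1');print(s['joint_positions'],s['ee_pos'])
for k in blobs(mask(c,(95,90,30),(125,255,255)),300)[:3]: print(cv2.boundingRect(k),rect(c,k,.071,s))
E
```

```text
time: 2.03
ee_pos: [0.4357, -0.1603, 0.1991]
eef_rot: [0.992, -0.124, 0.0, 0.0]
ft_force: [0.5, 0.1, 0.4]
width: 0.0868
grip_force: 0.0
time: 2.7
ee_pos: [0.5414, 0.0504, 0.199]
eef_rot: [0.992, -0.124, 0.0, 0.0]
ft_force: [1.3, -0.4, 0.3]
width: 0.0869
grip_force: 0.0
time: 3.28
ee_pos: [0.6199, 0.2135, 0.1979]
eef_rot: [0.993, -0.121, -0.001, -0.001]
ft_force: [0.3, 0.9, -0.4]
width: 0.0868
grip_force: 0.0
[ 0.04564468  0.47278956 -0.63030515  1.34507777  0.27166992  1.41056684
 -2.388835  ] [0.61991682 0.21351383 0.19785322]
```

View pics/w1.png

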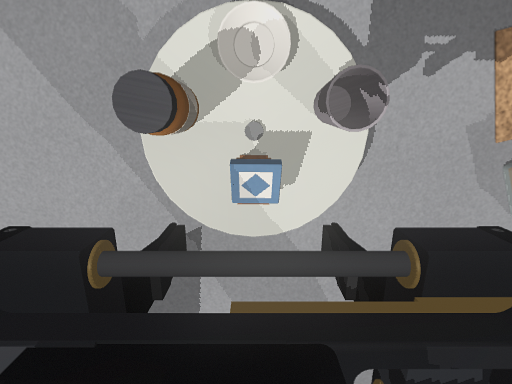

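The wrist view shows the blue coaster at (256,180), square to the gripper. The jar (150,100), tumbler (355,98) and plate (255,40) are on the far side. I'll take corner rays at the known corner heights.

```bash
cat >> h.py <<'E'
def corners(k):
    k=cv2.convexHull(k);e=.02
    while True:
        a=cv2.approxPolyDP(k,e*cv2.arcLength(k,True),True).reshape(-1,2)
        if len(a)<=4: return a
        e*=1.15
E
python3 - <<'E'
from h import *
s,c=grab('wrist')
hsv=cv2.cvtColor(c['color'],cv2.COLOR_RGB2HSV);print(hsv[162,256],hsv[180,236],hsv[185,256],hsv[203,256],hsv[180,285])
ks=blobs(mask(c,(85,60,20),(125,255,255)),300)
for k in ks[:4]: print(cv2.boundingRect(k))
k=[k for k in ks if cv2.pointPolygonTest(k,(256,180),False)>=0][0]
a=corners(k);a=a[np.argsort(a[:,1])];print(a)
z=[.083,.083,.0587,.0587]
X=onplane(c,a,0.071,s);X=np.array([onplane(c,p,zz,s)[0] for p,zz in zip(a,z)])*1000;print(X.round(1),X.mean(0).round(1))
for i in (0,2):
    d=X[i]-X[i+1];d*=np.sign(d[1]);print('yaw',np.degrees(np.arctan2(-d[0],d[1])),np.linalg.norm(d))
E
```

```text
[105  68  97] [104  44 168] [104  85 171] [173   9 118] [ 33  14 159]
(227, 160, 52, 44)
[[228 160]
 [278 161]
 [275 202]
 [230 202]]
[[656.4 229.4  83. ]
 [642.1 176.4  83. ]
 [589.5 189.8  58.7]
 [603.  243.8  58.7]] [622.7 209.9  70.8]
yaw -15.123796906442786 54.88944754934906
yaw -13.96288893731139 55.63082790112281
```

```bash
cat >> h.py <<'E'
def togo(p,R=None):
    "shift in tool axes and turn, in move units, from the current pose"
    s=r.read_state();C=Ro.from_quat(s['eef_rot'])
    print('ee',s['ee_pos'].round(4) if hasattr(s['ee_pos'],'round') else s['ee_pos'],'shift',(C.inv().apply(np.array(p)-s['ee_pos'])/.03).round(2),end=' ')
    if R is not None: print('turn',(np.degrees((C.inv()*R).as_rotvec())/6).round(2),'shift in goal axes',(R.inv().apply(np.array(p)-s['ee_pos'])/.03).round(2),end='')
    print()
def tool(yaw,tilt=0): return Ro.from_euler('z',yaw,degrees=True)*Ro.from_euler('x',180,degrees=True)*Ro.from_euler('y',tilt,degrees=True)
E
python3 -m crank '[{"claw":-1,"dx":-0.3,"dy":0,"dz":0,"ax":0,"ay":0.83,"az":0},{"claw":-1,"dx":-0.3,"dy":0,"dz":0,"ax":0,"ay":0.83,"az":0},{"claw":-1,"dx":-0.3,"dy":0,"dz":0,"ax":0,"ay":0.83,"az":0},{"claw":-1,"dx":-0.3,"dy":0,"dz":0,"ax":0,"ay":0.83,"az":0},{"claw":-1,"dx":-0.3,"dy":0,"dz":0,"ax":0,"ay":0.83,"az":0},{"claw":-1,"dx":0,"dy":0,"dz":0,"ax":0,"ay":0,"az":0}]'
python3 - <<'E'
from h import *
R=tool(-14.4,25);print(R.as_matrix().round(2))
togo([.6205,.2108,.0719],R);print(r.read_state()['joint_positions'])
E
```

```text
time: 3.88
ee_pos: [0.5828, 0.2153, 0.1893]
eef_rot: [0.977, -0.118, 0.177, 0.03]
ft_force: [0.1, -0.2, 0.7]
width: 0.0868
grip_force: 0.0
[[ 0.88 -0.25  0.41]
 [-0.23 -0.97 -0.11]
 [ 0.42  0.   -0.91]]
ee [0.5828 0.2153 0.1893] shift [-0.2  -0.22  4.1 ] turn [0.12 0.73 0.12] shift in goal axes [-0.52 -0.17  4.08]
[-0.20880674  0.15495519 -0.42072042  1.76121931  0.40092714  1.04459128
 -2.59958021]
```

Joint 7 is at its limit (-2.6). Since a half turn about tool z gives the same grasp, I'll turn the tool by -180°.

```bash
python3 -m crank '[{"claw":-1,"dx":0,"dy":0,"dz":0,"ax":0,"ay":0,"az":-1},{"claw":-1,"dx":0,"dy":0,"dz":0,"ax":0,"ay":0,"az":-1},{"claw":-1,"dx":0,"dy":0,"dz":0,"ax":0,"ay":0,"az":-1},{"claw":-1,"dx":0,"dy":0,"dz":0,"ax":0,"ay":0,"az":-1},{"claw":-1,"dx":0,"dy":0,"dz":0,"ax":0,"ay":0,"az":-1},{"claw":-1,"dx":0,"dy":0,"dz":0,"ax":0,"ay":0,"az":-1},{"claw":-1,"dx":0,"dy":0,"dz":0,"ax":0,"ay":0,"az":-1},{"claw":-1,"dx":0,"dy":0,"dz":0,"ax":0,"ay":0,"az":-1}]'
python3 -m crank '[{"claw":-1,"dx":0,"dy":0,"dz":0,"ax":0,"ay":0,"az":-1},{"claw":-1,"dx":0,"dy":0,"dz":0,"ax":0,"ay":0,"az":-1},{"claw":-1,"dx":0,"dy":0,"dz":0,"ax":0,"ay":0,"az":-1},{"claw":-1,"dx":0,"dy":0,"dz":0,"ax":0,"ay":0,"az":-1},{"claw":-1,"dx":0,"dy":0,"dz":0,"ax":0,"ay":0,"az":-1},{"claw":-1,"dx":0,"dy":0,"dz":0,"ax":0,"ay":0,"az":-1},{"claw":-1,"dx":0,"dy":0,"dz":0,"ax":0,"ay":0,"az":-1},{"claw":-1,"dx":0,"dy":0,"dz":0,"ax":0,"ay":0,"az":-1}]'
python3 -m crank '[{"claw":-1,"dx":0,"dy":0,"dz":0,"ax":0,"ay":0,"az":-1},{"claw":-1,"dx":0,"dy":0,"dz":0,"ax":0,"ay":0,"az":-1},{"claw":-1,"dx":0,"dy":0,"dz":0,"ax":0,"ay":0,"az":-1},{"claw":-1,"dx":0,"dy":0,"dz":0,"ax":0,"ay":0,"az":-1},{"claw":-1,"dx":0,"dy":0,"dz":0,"ax":0,"ay":0,"az":-1},{"claw":-1,"dx":0,"dy":0,"dz":0,"ax":0,"ay":0,"az":-1},{"claw":-1,"dx":0,"dy":0,"dz":0,"ax":0,"ay":0,"az":-1},{"claw":-1,"dx":0,"dy":0,"dz":0,"ax":0,"ay":0,"az":-1}]'
python3 -m crank '[{"claw":-1,"dx":0,"dy":0,"dz":0,"ax":0,"ay":0,"az":-1},{"claw":-1,"dx":0,"dy":0,"dz":0,"ax":0,"ay":0,"az":-1},{"claw":-1,"dx":0,"dy":0,"dz":0,"ax":0,"ay":0,"az":-1},{"claw":-1,"dx":0,"dy":0,"dz":0,"ax":0,"ay":0,"az":-1},{"claw":-1,"dx":0,"dy":0,"dz":0,"ax":0,"ay":0,"az":-1},{"claw":-1,"dx":0,"dy":0,"dz":0,"ax":0,"ay":0,"az":-1},{"claw":-1,"dx":0,"dy":0,"dz":0,"ax":0,"ay":0,"az":0}]'
python3 - <<'E'
from h import *
R=tool(165.6,-25);print(R.as_matrix().round(2))
togo([.6205,.2108,.0719],R);print(r.read_state()['joint_positions'])
E
```

```text
time: 4.55
ee_pos: [0.5862, 0.2135, 0.1902]
eef_rot: [0.941, 0.288, 0.149, 0.098]
ft_force: [0.8, -0.2, -0.0]
width: 0.0871
grip_force: 0.0
time: 5.22
ee_pos: [0.5862, 0.2134, 0.1902]
eef_rot: [0.742, 0.646, 0.096, 0.15]
ft_force: [-0.5, -0.1, 0.3]
width: 0.087
grip_force: 0.0
time: 5.88
ee_pos: [0.5862, 0.2134, 0.1902]
eef_rot: [0.415, 0.892, 0.027, 0.176]
ft_force: [-0.5, -0.6, -0.8]
width: 0.0873
grip_force: 0.0
time: 6.47
ee_pos: [0.5861, 0.2134, 0.1902]
eef_rot: [0.12, 0.977, -0.029, 0.176]
ft_force: [-0.5, -0.7, -0.1]
width: 0.087
grip_force: 0.0
[[-0.88  0.25  0.41]
 [ 0.23  0.97 -0.11]
 [-0.42  0.   -0.91]]
ee [0.5861 0.2134 0.1902] shift [0.32 0.25 4.09] turn [-0.11 -0.75  0.1 ] shift in goal axes [0.64 0.2  4.05]
[ 0.04140453  0.19435156 -0.69589995  1.74280741  0.4680418   1.06827331
  0.50433513]
```

```bash
python3 -m crank '[{"claw":-1,"dx":0.32,"dy":0.1,"dz":0,"ax":-0.11,"ay":-0.75,"az":0.1},{"claw":-1,"dx":0.32,"dy":0.1,"dz":0.5,"ax":0,"ay":0,"az":0},{"claw":-1,"dx":0,"dy":0,"dz":0.7,"ax":0,"ay":0,"az":0},{"claw":-1,"dx":0,"dy":0,"dz":0.7,"ax":0,"ay":0,"az":0},{"claw":-1,"dx":0,"dy":0,"dz":0.5,"ax":0,"ay":0,"az":0},{"claw":-1,"dx":0,"dy":0,"dz":0,"ax":0,"ay":0,"az":0}]'
python3 - <<'E'
from h import *
s,c=grab('wrist','w2')
R=tool(165.6,-25)
togo([.6205,.2108,.0719],R)
print(proj(c,[[.6205,.2108,.071]],s))
E
```

```text
time: 6.97
ee_pos: [0.599, 0.215, 0.114]
eef_rot: [0.126, 0.968, -0.028, 0.213]
ft_force: [-0.2, -0.7, -0.5]
width: 0.0869
grip_force: 0.0
ee [0.599  0.2161 0.1158] shift [-0.05  0.01  1.64] turn [-0.02 -0.02 -0.06] shift in goal axes [-0.05  0.01  1.64]
[[256.39669665 206.8183545 ]]
```

View pics/w2.png

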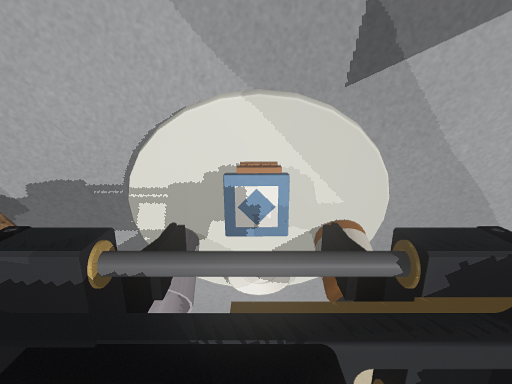

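The blue coaster's centre is at (256,206) and the prediction was (256,207), so the aim is right. I'll advance, grip, and back straight off along the tool.

```bash
python3 -m crank '[{"claw":-1,"dx":0,"dy":0,"dz":0.6,"ax":0,"ay":0,"az":-0.06},{"claw":-1,"dx":-0.05,"dy":0,"dz":0.5,"ax":0,"ay":0,"az":0},{"claw":-1,"dx":0,"dy":0,"dz":0.4,"ax":0,"ay":0,"az":0},{"claw":-1,"dx":0,"dy":0,"dz":0.1,"ax":0,"ay":0,"az":0},{"claw":1,"dx":0,"dy":0,"dz":0,"ax":0,"ay":0,"az":0},{"claw":1,"dx":0,"dy":0,"dz":0,"ax":0,"ay":0,"az":0},{"claw":1,"dx":0,"dy":0,"dz":0,"ax":0,"ay":0,"az":0},{"claw":1,"dx":0,"dy":0,"dz":0,"ax":0,"ay":0,"az":0}]' 15
python3 -m crank '[{"claw":1,"dx":0,"dy":0,"dz":0,"ax":0,"ay":0,"az":0},{"claw":1,"dx":0,"dy":0,"dz":0,"ax":0,"ay":0,"az":0},{"claw":1,"dx":0,"dy":0,"dz":0,"ax":0,"ay":0,"az":0},{"claw":1,"dx":0,"dy":0,"dz":0,"ax":0,"ay":0,"az":0}]' 25
```

```text
time: 7.68
ee_pos: [0.6201, 0.213, 0.0751]
eef_rot: [0.12, 0.969, -0.027, 0.216]
ft_force: [-0.7, 0.4, 0.6]
width: 0.0682
grip_force: 0.0
time: 8.02
ee_pos: [0.6199, 0.2125, 0.0742]
eef_rot: [0.12, 0.969, -0.028, 0.215]
ft_force: [-0.1, 0.5, -0.3]
width: 0.0415
grip_force: 0.0
```

Run:
```python
from h import *
s,c=grab('wrist');print(s['width'],s['grip_force'])
s2,c2=grab('scene')
a=c['color'][100:310,120:400,::-1];b=c2['color'][190:330,240:410,::-1]
a=cv2.resize(a,(560,420));b=cv2.resize(b,(510,420),interpolation=cv2.INTER_CUBIC)
cv2.imwrite('pics/w3.png',cv2.resize(np.hstack([a,b]),(800,314)))
```

```text
0.04146627272482414 0.0
```

View pics/w3.png

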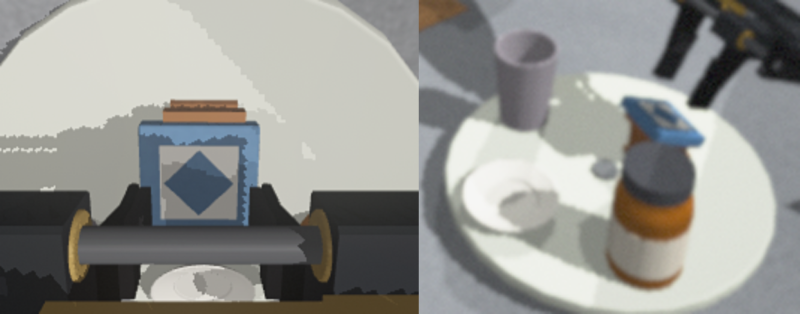

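Run:
```python
from h import *
s,c=grab('scene');print(r.tcp_to_tips)
R=Ro.from_quat(s['eef_rot']);X=np.array([s['ee_pos']+R.apply([0,y,z]) for y,z in((0,0),(.0207,.011),(-.0207,.011))])
f=lambda p:((p-[240,190])*[3,3]*800/1070).round()
print(f(proj(c,X)),f(proj(c,[[.621,.2107,.071]])))
t=r.camera('top');print(proj(t,X))
s,w=grab('wrist');print(proj(w,X,s))
b=t['color'][150:250,80:200,::-1]
cv2.imwrite('pics/t3.png',cv2.resize(b,(720,600),interpolation=cv2.INTER_CUBIC))
```

```text
0.011
[[246. 114.]
 [255. 138.]
 [227. 110.]] [[243. 116.]]
[[130.10616283 202.69207549]
 [123.58895159 199.26187028]
 [139.67766872 203.28135551]]
[[255.06569896 224.69155633]
 [282.16154641 219.44069351]
 [227.78948568 219.43275081]]
```

View pics/t3.png

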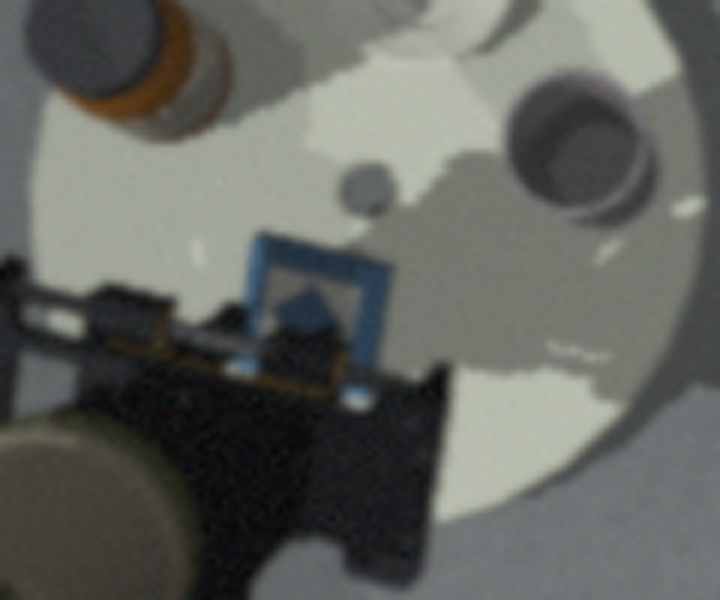

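The picture shows the open fingers still above the coaster's face, with tips further back than assumed. I'll measure where the fingertips really are along the tool z.

Run:
```python
from h import *
s,c=grab('scene')
R=Ro.from_quat(s['eef_rot'])
g=c['color'].max(2)
for z in (-.04,-.03,-.02,-.01,0,.01):
    X=np.array([s['ee_pos']+R.apply([0,y,z]) for y in(.021,.028,-.021,-.028)])
    p=proj(c,X);print(z,p.round().astype(int).tolist(),[int(g[int(round(v)),int(round(u))]) for u,v in p])
print('rows'); 
for v in range(212,250,2): print(v,''.join('#' if x<45 else '.' for x in g[v,335:385]))
```

```text
-0.04 [[366, 231], [368, 233], [353, 218], [351, 217]] [25, 125, 33, 65]
-0.03 [[364, 235], [366, 237], [350, 223], [348, 221]] [78, 219, 32, 99]
-0.02 [[361, 239], [363, 241], [348, 227], [346, 225]] [242, 242, 159, 138]
-0.01 [[359, 243], [361, 245], [346, 231], [344, 229]] [213, 211, 242, 242]
0 [[356, 247], [359, 249], [344, 234], [342, 233]] [139, 180, 172, 205]
0.01 [[354, 251], [356, 253], [341, 238], [339, 236]] [151, 136, 113, 126]
rows
212 ...................#########.........#############
214 ..................#########........############...
216 ..................#######........############.....
218 .................#######........############......
220 ................#######........##########.........
222 ..............########........##########..........
224 ..............#######........#########............
226 ...........................#########..............
228 ..........................#########...............
230 .........................########.................
232 ........................########..................
234 ...........................####...................
236 ..................................................
238 ..................................................
240 ..................................................
242 ..................................................
244 ..................................................
246 ..................................................
248 ..................................................
```

The fingertips really sit about 25 mm behind the nominal TCP. The scene silhouette and the wrist view agree on this, so the reach needs about 38 mm more. I'll reopen, advance, and grip again.

```bash
python3 -m crank '[{"claw":-1,"dx":0,"dy":0,"dz":0,"ax":0,"ay":0,"az":0},{"claw":-1,"dx":0,"dy":0,"dz":0,"ax":0,"ay":0,"az":0},{"claw":-1,"dx":0,"dy":0,"dz":0,"ax":0,"ay":0,"az":0},{"claw":-1,"dx":0,"dy":0,"dz":0.1,"ax":0,"ay":0,"az":0},{"claw":-1,"dx":0,"dy":0,"dz":0.2,"ax":0,"ay":0,"az":0},{"claw":-1,"dx":0,"dy":0,"dz":0.2,"ax":0,"ay":0,"az":0},{"claw":-1,"dx":0,"dy":0,"dz":0,"ax":0,"ay":0,"az":0},{"claw":-1,"dx":0,"dy":0,"dz":0,"ax":0,"ay":0,"az":0}]'
python3 - <<'E'
from h import *
s,c=grab('scene')
R=Ro.from_quat(s['eef_rot'])
togo([.6205,.2108,.0719],tool(165.6,-25))
g=c['color'].max(2)
for z in (-.05,-.04,-.03,-.02,-.01,0):
    X=np.array([s['ee_pos']+R.apply([0,y,z]) for y in(.0435,.050,-.0435,-.050)])
    p=proj(c,X);print(z,p.round().astype(int).tolist(),[int(g[int(round(v)),int(round(u))]) for u,v in p])
E
```

```text
time: 8.98
ee_pos: [0.6258, 0.2106, 0.0597]
eef_rot: [0.12, 0.969, -0.028, 0.215]
ft_force: [-0.7, -0.1, 0.0]
width: 0.0628
grip_force: 0.0
ee [0.6259 0.2109 0.0601] shift [-0.01 -0.05 -0.43] turn [-0.    0.    0.05] shift in goal axes [-0.01 -0.05 -0.43]
-0.05 [[372, 240], [375, 242], [345, 215], [343, 213]] [33, 166, 36, 81]
-0.04 [[370, 244], [372, 246], [343, 219], [341, 217]] [52, 214, 35, 103]
-0.03 [[367, 248], [370, 250], [340, 223], [339, 221]] [69, 225, 34, 92]
-0.02 [[365, 252], [367, 255], [338, 226], [336, 225]] [115, 232, 169, 209]
-0.01 [[362, 257], [364, 259], [336, 230], [334, 229]] [237, 242, 242, 242]
0 [[360, 261], [362, 263], [334, 234], [332, 232]] [114, 157, 105, 201]
```

```bash
python3 -m crank '[{"claw":-1,"dx":0,"dy":0,"dz":0,"ax":0,"ay":0,"az":0},{"claw":-1,"dx":0,"dy":0,"dz":0,"ax":0,"ay":0,"az":0},{"claw":-1,"dx":0,"dy":0,"dz":0,"ax":0,"ay":0,"az":0},{"claw":-1,"dx":0,"dy":0,"dz":0,"ax":0,"ay":0,"az":0.05}]'
python3 -m crank '[{"claw":-1,"dx":0,"dy":-0.05,"dz":0.25,"ax":0,"ay":0,"az":0},{"claw":-1,"dx":0,"dy":0,"dz":0.25,"ax":0,"ay":0,"az":0},{"claw":-1,"dx":0,"dy":0,"dz":0.27,"ax":0,"ay":0,"az":0},{"claw":-1,"dx":0,"dy":0,"dz":0,"ax":0,"ay":0,"az":0}]'
python3 -m crank '[{"claw":1,"dx":0,"dy":0,"dz":0,"ax":0,"ay":0,"az":0},{"claw":1,"dx":0,"dy":0,"dz":0,"ax":0,"ay":0,"az":0},{"claw":1,"dx":0,"dy":0,"dz":0,"ax":0,"ay":0,"az":0},{"claw":1,"dx":0,"dy":0,"dz":0,"ax":0,"ay":0,"az":0},{"claw":1,"dx":0,"dy":0,"dz":0,"ax":0,"ay":0,"az":0},{"claw":1,"dx":0,"dy":0,"dz":0,"ax":0,"ay":0,"az":0},{"claw":1,"dx":0,"dy":0,"dz":0,"ax":0,"ay":0,"az":0},{"claw":1,"dx":0,"dy":0,"dz":0,"ax":0,"ay":0,"az":0}]' 20
```

```text
time: 9.37
ee_pos: [0.6261, 0.211, 0.0607]
eef_rot: [0.122, 0.968, -0.027, 0.215]
ft_force: [-0.2, 0.3, 0.1]
width: 0.0858
grip_force: 0.0
time: 9.7
ee_pos: [0.6349, 0.2058, 0.0372]
eef_rot: [0.123, 0.969, -0.028, 0.214]
ft_force: [-0.2, -0.1, -0.7]
width: 0.0872
grip_force: 0.0
time: 10.37
ee_pos: [0.6352, 0.2072, 0.0398]
eef_rot: [0.122, 0.968, -0.027, 0.215]
ft_force: [-1.0, -0.6, 2.3]
width: 0.0578
grip_force: 20.0
```

Gripped at 58 mm. Backing straight off.

```bash
python3 -m crank '[{"claw":1,"dx":0,"dy":0,"dz":-0.2,"ax":0,"ay":0,"az":0},{"claw":1,"dx":0,"dy":0,"dz":-0.4,"ax":0,"ay":0,"az":0},{"claw":1,"dx":0,"dy":0,"dz":-0.7,"ax":0,"ay":0,"az":0},{"claw":1,"dx":0,"dy":0,"dz":-1,"ax":0,"ay":0,"az":0},{"claw":1,"dx":0,"dy":0,"dz":-1,"ax":0,"ay":0,"az":0},{"claw":1,"dx":0,"dy":0,"dz":-0.9,"ax":0,"ay":0,"az":0},{"claw":1,"dx":0,"dy":0,"dz":-0.4,"ax":0,"ay":0,"az":0},{"claw":1,"dx":0,"dy":0,"dz":0,"ax":0,"ay":0,"az":0}]' 25
python3 - <<'E'
from h import *
R=tool(165.6,0)
togo([.652,-.192,.17],R)
s,c=grab('scene')
for k in blobs(mask(c,(95,90,30),(125,255,255)),60)[:3]: print(cv2.boundingRect(k))
s,c=grab('wrist')
for k in blobs(mask(c,(95,50,20),(125,255,255)),300)[:3]: print(cv2.boundingRect(k),corners(k).tolist())
print(s['joint_positions'])
E
```

```text
time: 11.03
ee_pos: [0.5787, 0.2232, 0.1682]
eef_rot: [0.122, 0.968, -0.026, 0.217]
ft_force: [0.2, 0.3, -1.2]
width: 0.0576
grip_force: 25.0
ee [0.5787 0.2232 0.1682] shift [ -5.27 -12.81   2.39] turn [0.03 4.22 0.01] shift in goal axes [ -5.81 -12.8   -0.06]
(364, 172, 28, 20)
(204, 194, 100, 58) [[303, 198], [300, 250], [206, 250], [207, 194]]
(226, 219, 56, 32) [[281, 245], [231, 250], [226, 244], [254, 219]]
(208, 277, 92, 9) [[299, 277], [298, 285], [208, 284], [208, 277]]
[ 0.00731932  0.16682496 -0.70194202  1.84942805  0.56338082  0.96088485
  0.36485068]
```

```bash
python3 -m crank '[{"claw":1,"dx":0,"dy":0,"dz":0,"ax":0,"ay":0.84,"az":0},{"claw":1,"dx":0,"dy":0,"dz":0,"ax":0,"ay":0.84,"az":0},{"claw":1,"dx":0,"dy":0,"dz":0,"ax":0,"ay":0.84,"az":0},{"claw":1,"dx":0,"dy":0,"dz":0,"ax":0,"ay":0.84,"az":0},{"claw":1,"dx":0,"dy":0,"dz":0,"ax":0,"ay":0.84,"az":0},{"claw":1,"dx":-0.3,"dy":-0.4,"dz":0,"ax":0,"ay":0,"az":0},{"claw":1,"dx":-0.6,"dy":-0.8,"dz":0,"ax":0,"ay":0,"az":0},{"claw":1,"dx":-0.66,"dy":-0.96,"dz":0,"ax":0,"ay":0,"az":0}]'
python3 -m crank '[{"claw":1,"dx":-0.66,"dy":-0.96,"dz":0,"ax":0,"ay":0,"az":0},{"claw":1,"dx":-0.66,"dy":-0.96,"dz":0,"ax":0,"ay":0,"az":0},{"claw":1,"dx":-0.66,"dy":-0.96,"dz":0,"ax":0,"ay":0,"az":0},{"claw":1,"dx":-0.66,"dy":-0.96,"dz":0,"ax":0,"ay":0,"az":0},{"claw":1,"dx":-0.66,"dy":-0.96,"dz":0,"ax":0,"ay":0,"az":-0.4},{"claw":1,"dx":-0.66,"dy":-0.96,"dz":0,"ax":0,"ay":0,"az":-0.4},{"claw":1,"dx":-0.66,"dy":-0.96,"dz":0,"ax":0,"ay":0,"az":-0.4},{"claw":1,"dx":-0.66,"dy":-0.96,"dz":0,"ax":0,"ay":0,"az":-0.4}]'
python3 -m crank '[{"claw":1,"dx":-0.66,"dy":-0.96,"dz":0,"ax":0,"ay":0,"az":-0.1},{"claw":1,"dx":-0.66,"dy":-0.9,"dz":0,"ax":0,"ay":0,"az":0},{"claw":1,"dx":-0.3,"dy":-0.4,"dz":0,"ax":0,"ay":0,"az":0},{"claw":1,"dx":0,"dy":0,"dz":0,"ax":0,"ay":0,"az":0},{"claw":1,"dx":0,"dy":0,"dz":0,"ax":0,"ay":0,"az":0}]'
python3 - <<'E'
from h import *
s,c=grab('wrist','w4')
togo([.735,-.205,.17],tool(176,0))
print(s['joint_positions'],proj(c,[[.654,-.193,.027]],s))
E
```

```text
time: 11.8
ee_pos: [0.6072, 0.1474, 0.1614]
eef_rot: [0.124, 0.992, 0.0, -0.003]
ft_force: [0.9, -0.1, -1.0]
width: 0.0577
grip_force: 25.0
time: 12.47
ee_pos: [0.7114, -0.1151, 0.1607]
eef_rot: [0.042, 0.999, -0.0, -0.003]
ft_force: [-0.2, -0.4, -1.8]
width: 0.0577
grip_force: 25.0
time: 12.88
ee_pos: [0.7544, -0.1846, 0.1599]
eef_rot: [0.038, 0.999, 0.0, -0.004]
ft_force: [-0.9, 1.2, -1.3]
width: 0.0578
grip_force: 25.0
ee [ 0.7544 -0.183   0.1609] shift [ 0.59 -0.78 -0.3 ] turn [ 0.01 -0.06 -0.04] shift in goal axes [ 0.59 -0.78 -0.3 ]
[ 0.45232412  0.76385492 -0.53808479  0.96680319  0.36243533  1.49897513
  1.51082225] [[239.94090826  96.59432192]]
```

View pics/w4.png

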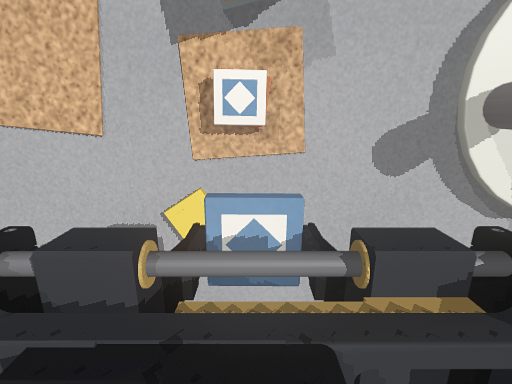

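The wrist view shows the white coaster at (240,97) on the small mat, with a terracotta sliver at its upper right. The blue coaster is held level at rows 194-286. Now I measure all of them.

Run:
```python
from h import *
s,c=grab('wrist');w=c['color']
hsv=cv2.cvtColor(w,cv2.COLOR_RGB2HSV)
print('row80',[tuple(map(int,hsv[75,x])) for x in range(258,276,2)])
m=cv2.inRange(hsv,np.array((0,0,190)),np.array((180,40,255)));m[:50]=0;m[150:]=0
k=[k for k in blobs(m,500) if 200<cv2.boundingRect(k)[0]<260][0]
a=corners(k);print('white px',a.tolist(),rect(c,k,.027,s))
X=onplane(c,a,.027,s)[:,:2]*1000;print(X.round(1).tolist(),X.mean(0))
for i in range(4):
    d=X[(i+1)%4]-X[i];print(round(np.degrees(np.arctan2(d[1],d[0]))%90,1),round(np.hypot(*d),1),end='; ')
m=cv2.inRange(hsv,np.array((0,110,60)),np.array((9,255,255)));m[:50]=0;m[150:]=0
for k in blobs(m,8): print('terra',cv2.boundingRect(k),cv2.convexHull(k).reshape(-1,2).tolist())
# blue in tool frame
H=c['hand_eye']
for z in (-.035,-.031,-.027):
    px=[[207,194],[303,194],[208,286],[299,286]]
    q=undist(c,px);d=np.c_[q,np.ones(4)]@H[:3,:3].T;o=H[:3,3];P=o+d*((z-o[2])/d[:,2])[:,None];print(z,(P*1000).round(1)[:,:2].tolist())
```

```text
row80 [(20, 9, 248), (20, 9, 248), (20, 9, 248), (21, 7, 247), (16, 101, 210), (15, 95, 204), (16, 95, 198), (15, 94, 200), (15, 96, 185)]
white px [[212, 69], [264, 70], [263, 124], [213, 123]] [ 654.6 -193.6   57.2   57.2   85.6]
[[624.0, -219.1], [629.1, -163.5], [685.1, -168.1], [679.9, -224.3]] [ 654.50879193 -193.73797237]
84.8 55.9; 85.2 56.2; 84.7 56.4; 84.7 56.1; -0.035 [[32.6, -27.7], [32.6, 27.0], [-27.1, -29.7], [-27.1, 27.4]]
-0.031 [[31.5, -28.4], [31.5, 27.7], [-29.8, -30.5], [-29.8, 28.1]]
-0.027 [[30.4, -29.1], [30.5, 28.5], [-32.4, -31.2], [-32.4, 28.9]]
```

Run:
```python
from h import *
togo([.656,-.1932,.06],tool(175.2,0))
```

```text
ee [ 0.7545 -0.1822  0.1619] shift [ 3.23 -0.61  3.41] turn [ 0.01 -0.05  0.11] shift in goal axes [ 3.24 -0.64  3.4 ]
```

```bash
python3 -m crank '[{"claw":1,"dx":0.7,"dy":-0.2,"dz":0,"ax":0,"ay":-0.05,"az":0.1},{"claw":1,"dx":0.8,"dy":-0.2,"dz":0.3,"ax":0,"ay":0,"az":0},{"claw":1,"dx":0.8,"dy":-0.2,"dz":0.6,"ax":0,"ay":0,"az":0},{"claw":1,"dx":0.6,"dy":-0.04,"dz":0.8,"ax":0,"ay":0,"az":0},{"claw":1,"dx":0.34,"dy":0,"dz":0.8,"ax":0,"ay":0,"az":0},{"claw":1,"dx":0,"dy":0,"dz":0.6,"ax":0,"ay":0,"az":0},{"claw":1,"dx":0,"dy":0,"dz":0.3,"ax":0,"ay":0,"az":0},{"claw":1,"dx":0,"dy":0,"dz":0,"ax":0,"ay":0,"az":0}]'
python3 - <<'E'
from h import *
togo([.656,-.1932,.019],tool(175.2,0))
s,c=grab('scene','s5')
for k in blobs(mask(c,(95,90,30),(125,255,255)),60)[:3]: print(cv2.boundingRect(k),corners(k).tolist())
m=mask(c,(0,0,190),(180,40,255))
for k in blobs(m,40): 
    b=cv2.boundingRect(k)
    if 180<b[0]<260 and 150<b[1]<220: print('white',b,corners(k).tolist())
T=Ro.from_quat(s['eef_rot']);X=[s['ee_pos']+T.apply([x,y,z]) for z in(-.03,-.018) for x,y in((.0305,.029),(.0305,-.03),(-.0275,-.03),(-.0275,.029))]
print(proj(c,X).round().tolist())
E
```

```text
time: 13.65
ee_pos: [0.6555, -0.1934, 0.0595]
eef_rot: [0.041, 0.999, 0.001, -0.0]
ft_force: [0.2, -0.4, -1.3]
width: 0.0575
grip_force: 25.0
ee [ 0.6555 -0.1934  0.0595] shift [-0.02  0.01  1.35] turn [ 0.01 -0.01  0.01] shift in goal axes [-0.02  0.01  1.35]
white (249, 151, 41, 19) [[289, 159], [272, 169], [249, 161], [265, 151]]
white (215, 176, 24, 18) [[238, 188], [222, 193], [215, 183], [228, 176]]
[[239.0, 166.0], [228.0, 157.0], [209.0, 163.0], [220.0, 172.0], [239.0, 170.0], [228.0, 161.0], [210.0, 167.0], [220.0, 176.0]]
```

```bash
python3 -m crank '[{"claw":1,"dx":0,"dy":0,"dz":0.4,"ax":0,"ay":0,"az":0},{"claw":1,"dx":0,"dy":0,"dz":0.5,"ax":0,"ay":0,"az":0},{"claw":1,"dx":0,"dy":0,"dz":0.3,"ax":0,"ay":0,"az":0},{"claw":1,"dx":0,"dy":0,"dz":0.1,"ax":0,"ay":0,"az":0},{"claw":1,"dx":0,"dy":0,"dz":0,"ax":0,"ay":0,"az":0}]'
python3 -m crank '[{"claw":1,"dx":0,"dy":0,"dz":0.07,"ax":0,"ay":0,"az":0},{"claw":1,"dx":0,"dy":0,"dz":0,"ax":0,"ay":0,"az":0}]'
python3 -m crank '[{"claw":1,"dx":0,"dy":0,"dz":0.07,"ax":0,"ay":0,"az":0},{"claw":1,"dx":0,"dy":0,"dz":0,"ax":0,"ay":0,"az":0}]'
python3 -m crank '[{"claw":1,"dx":0,"dy":0,"dz":0.05,"ax":0,"ay":0,"az":0},{"claw":1,"dx":0,"dy":0,"dz":0,"ax":0,"ay":0,"az":0}]'
```

```text
time: 14.12
ee_pos: [0.6563, -0.1943, 0.021]
eef_rot: [0.042, 0.999, 0.001, 0.0]
ft_force: [0.3, -0.3, -0.4]
width: 0.0579
grip_force: 25.0
time: 14.28
ee_pos: [0.6573, -0.1945, 0.0207]
eef_rot: [0.042, 0.999, 0.0, 0.002]
ft_force: [0.7, -0.2, -1.0]
width: 0.058
grip_force: 25.0
time: 14.45
ee_pos: [0.6572, -0.1946, 0.0185]
eef_rot: [0.042, 0.999, 0.0, 0.001]
ft_force: [0.5, -0.2, 0.1]
width: 0.0577
grip_force: 25.0
time: 14.62
ee_pos: [0.657, -0.1946, 0.0168]
eef_rot: [0.042, 0.999, 0.0, 0.001]
ft_force: [-0.3, 0.5, -0.1]
width: 0.0579
grip_force: 25.0
```

```bash
python3 -m crank '[{"claw":1,"dx":0,"dy":0,"dz":0.04,"ax":0,"ay":0,"az":0},{"claw":1,"dx":0,"dy":0,"dz":0,"ax":0,"ay":0,"az":0}]' | grep -E "ee_pos|ft"
python3 -m crank '[{"claw":1,"dx":0,"dy":0,"dz":0.04,"ax":0,"ay":0,"az":0},{"claw":1,"dx":0,"dy":0,"dz":0,"ax":0,"ay":0,"az":0}]' | grep -E "ee_pos|ft"
python3 -m crank '[{"claw":1,"dx":0,"dy":0,"dz":0.04,"ax":0,"ay":0,"az":0},{"claw":1,"dx":0,"dy":0,"dz":0,"ax":0,"ay":0,"az":0}]' | grep -E "ee_pos|ft"
```

```text
ee_pos: [0.657, -0.1945, 0.0156]
ft_force: [0.3, -0.5, -2.1]
ee_pos: [0.657, -0.1945, 0.0143]
ft_force: [0.8, -0.0, -1.2]
ee_pos: [0.6569, -0.1945, 0.0131]
ft_force: [-0.1, -0.3, -2.0]
```

```bash
python3 -m crank '[{"claw":1,"dx":0,"dy":0,"dz":0.04,"ax":0,"ay":0,"az":0},{"claw":1,"dx":0,"dy":0,"dz":0,"ax":0,"ay":0,"az":0}]' | grep -E "ee_pos|ft"
python3 -m crank '[{"claw":1,"dx":0,"dy":0,"dz":0.04,"ax":0,"ay":0,"az":0},{"claw":1,"dx":0,"dy":0,"dz":0,"ax":0,"ay":0,"az":0}]' | grep -E "ee_pos|ft"
python3 -m crank '[{"claw":1,"dx":0,"dy":0,"dz":0.04,"ax":0,"ay":0,"az":0},{"claw":1,"dx":0,"dy":0,"dz":0,"ax":0,"ay":0,"az":0}]' | grep -E "ee_pos|ft"
```

```text
ee_pos: [0.657, -0.1946, 0.0119]
ft_force: [-0.9, -0.5, -1.8]
ee_pos: [0.657, -0.1945, 0.0107]
ft_force: [0.0, 0.2, -1.1]
ee_pos: [0.657, -0.1945, 0.0095]
ft_force: [-0.4, 0.1, -1.8]
```

```bash
python3 -m crank '[{"claw":1,"dx":0,"dy":0,"dz":0.04,"ax":0,"ay":0,"az":0},{"claw":1,"dx":0,"dy":0,"dz":0,"ax":0,"ay":0,"az":0}]' | grep -E "ee_pos|ft"
python3 -m crank '[{"claw":1,"dx":0,"dy":0,"dz":0.04,"ax":0,"ay":0,"az":0},{"claw":1,"dx":0,"dy":0,"dz":0,"ax":0,"ay":0,"az":0}]' | grep -E "ee_pos|ft"
python3 - <<'E'
from h import *
s,c=grab('scene')
for lo,hi in [((95,90,30),(125,255,255))]:
  for k in blobs(mask(c,lo,hi),30)[:4]: print('blue',cv2.boundingRect(k),corners(k).tolist())
T=Ro.from_quat(s['eef_rot']);X=[s['ee_pos']+T.apply([x,y,z]) for z in(-.03,-.018) for x,y in((.0305,.029),(.0305,-.03),(-.0275,-.03),(-.0275,.029))]
print(proj(c,X).round().tolist(),s['ee_pos'])
b=c['color'][140:215,180:280,::-1];cv2.imwrite('pics/s6.png',cv2.resize(b,(800,600),interpolation=cv2.INTER_CUBIC))
E
```

```text
ee_pos: [0.657, -0.1945, 0.0083]
ft_force: [0.5, 0.4, -0.3]
ee_pos: [0.657, -0.1945, 0.0071]
ft_force: [0.2, -0.1, -1.7]
[[239.0, 182.0], [228.0, 174.0], [210.0, 179.0], [220.0, 189.0], [239.0, 186.0], [228.0, 177.0], [211.0, 183.0], [221.0, 192.0]] [ 0.65701659 -0.19450531  0.00707893]
```

View pics/s6.png

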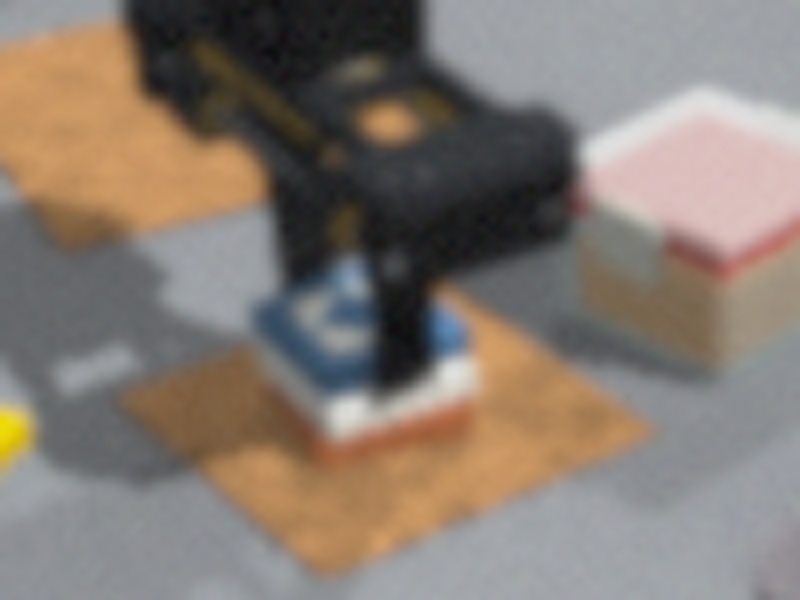

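The scene crop shows the blue coaster just about on the white one, at (360,330), with terracotta below at (400,430). The container is clear at (690,230). I'll feel for contact with sub-millimetre steps.

```bash
python3 -m crank '[{"claw":1,"dx":0,"dy":0,"dz":0.03,"ax":0,"ay":0,"az":0},{"claw":1,"dx":0,"dy":0,"dz":0,"ax":0,"ay":0,"az":0}]' | grep -E "ee_pos|ft"
python3 -m crank '[{"claw":1,"dx":0,"dy":0,"dz":0.03,"ax":0,"ay":0,"az":0},{"claw":1,"dx":0,"dy":0,"dz":0,"ax":0,"ay":0,"az":0}]' | grep -E "ee_pos|ft"
```

```text
ee_pos: [0.657, -0.1945, 0.0063]
ft_force: [0.1, 0.1, -0.6]
ee_pos: [0.657, -0.1945, 0.0053]
ft_force: [-0.4, 1.3, -1.8]
```

```bash
python3 -m crank '[{"claw":1,"dx":0,"dy":0,"dz":0.03,"ax":0,"ay":0,"az":0},{"claw":1,"dx":0,"dy":0,"dz":0,"ax":0,"ay":0,"az":0}]' | grep -E "ee_pos|ft"
python3 -m crank '[{"claw":1,"dx":0,"dy":0,"dz":0.03,"ax":0,"ay":0,"az":0},{"claw":1,"dx":0,"dy":0,"dz":0,"ax":0,"ay":0,"az":0}]' | grep -E "ee_pos|ft"
```

```text
ee_pos: [0.657, -0.1945, 0.0044]
ft_force: [-0.7, 0.0, -1.5]
ee_pos: [0.6572, -0.1945, 0.0042]
ft_force: [-2.4, 0.4, 4.0]
```

Contact at about 5 N. I'll release, raise, and step aside to view the pile obliquely.

```bash
python3 -m crank '[{"claw":-1,"dx":0,"dy":0,"dz":0,"ax":0,"ay":0,"az":0},{"claw":-1,"dx":0,"dy":0,"dz":0,"ax":0,"ay":0,"az":0},{"claw":-1,"dx":0,"dy":0,"dz":0,"ax":0,"ay":0,"az":0},{"claw":-1,"dx":0,"dy":0,"dz":0,"ax":0,"ay":0,"az":0},{"claw":-1,"dx":0,"dy":0,"dz":0,"ax":0,"ay":0,"az":0},{"claw":-1,"dx":0,"dy":0,"dz":-0.4,"ax":0,"ay":0,"az":0},{"claw":-1,"dx":0,"dy":0,"dz":-0.8,"ax":0,"ay":0,"az":0},{"claw":-1,"dx":0,"dy":0,"dz":-0.8,"ax":0,"ay":0,"az":0}]'
python3 -m crank '[{"claw":-1,"dx":-0.4,"dy":-0.8,"dz":0,"ax":0,"ay":0,"az":0},{"claw":-1,"dx":-0.4,"dy":-0.8,"dz":0,"ax":0,"ay":0,"az":0},{"claw":-1,"dx":-0.4,"dy":-0.8,"dz":0,"ax":0,"ay":0,"az":0},{"claw":-1,"dx":-0.4,"dy":-0.8,"dz":0,"ax":0,"ay":0,"az":0},{"claw":-1,"dx":-0.4,"dy":-0.8,"dz":0,"ax":0,"ay":0,"az":0},{"claw":-1,"dx":0,"dy":0,"dz":0,"ax":0,"ay":0,"az":0},{"claw":-1,"dx":0,"dy":0,"dz":0,"ax":0,"ay":0,"az":0}]'
python3 - <<'E'
from h import *
s,c=grab('wrist');np.save('w7.npy',c['color'])
u,v=proj(c,[[.6545,-.194,.02]],s)[0].astype(int);print(u,v)
x0=max(0,u-75);y0=max(0,v-60)
print(x0,y0);b=c['color'][y0:y0+120,x0:x0+150,::-1]
cv2.imwrite('pics/w7.png',cv2.resize(b,(750,600),interpolation=cv2.INTER_CUBIC))
E
```

```text
time: 17.33
ee_pos: [0.6564, -0.1943, 0.0644]
eef_rot: [0.042, 0.999, 0.001, 0.001]
ft_force: [0.3, 0.4, 0.0]
width: 0.0868
grip_force: 0.0
time: 17.92
ee_pos: [0.7066, -0.3209, 0.064]
eef_rot: [0.043, 0.999, 0.0, 0.001]
ft_force: [0.3, 1.4, 0.6]
width: 0.087
grip_force: 0.0
404 133
329 73
```

View pics/w7.png

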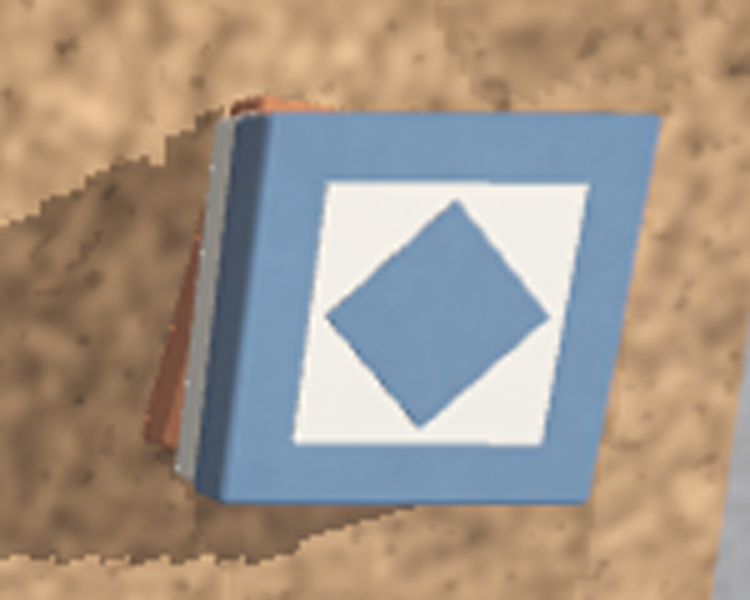

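The crop shows the blue coaster sitting squarely on the white one. Terracotta is skewed beneath: its left lower edge runs from (145,440) to (203,210), and its upper corner is near (262,97). That is my last picture, so from here I use numbers only.

Run:
```python
from h import *
s,c=grab('wrist')
P=lambda a,z:onplane(c,[np.array(a)/5+[329,73]],z,s)[0]*1000
a,b=P((145,438),.003),P((203,212),.003);d=b-a;print('terra edge',a.round(1),b.round(1),np.degrees(np.arctan2(d[1],d[0]))%90)
a,b=P((265,97),.015),P((330,107),.015);d=b-a;print('terra far edge',a.round(1),b.round(1),np.degrees(np.arctan2(d[1],d[0]))%90)
print('blue/terra corner',P((145,440),.003).round(1))
bl=np.array([P(p,.039) for p in((270,113),(660,115),(588,500),(222,500))]);print('blue',bl.round(1).tolist(),bl.mean(0).round(1))
for i in range(4):
    d=bl[(i+1)%4]-bl[i];print(round(np.degrees(np.arctan2(d[1],d[0]))%90,1),round(np.hypot(*d[:2]),1),end='; ')
print()
hsv=cv2.cvtColor(c['color'],cv2.COLOR_RGB2HSV)
for q in ((175,400),(190,330),(290,105),(100,300),(500,60)): 
    u,v=(np.array(q)/5+[329,73]).astype(int);print(q,hsv[v,u],end=' ')
# whole frame: white edges bottom line
a,b=P((175,475),.015),P((212,135),.015);d=b-a;print('white edge',a.round(1),b.round(1),np.degrees(np.arctan2(d[1],d[0]))%90)
```

```text
terra edge [ 676.7 -222.8    3. ] [ 638.2 -213.5    3. ] 76.40392782540974
terra far edge [ 621. -209.   15.] [ 623.4 -198.5   15. ] 77.17922807491928
blue/terra corner [ 677.  -222.8    3. ]
blue [[624.5, -218.9, 39.0], [629.5, -162.4, 39.0], [686.0, -166.9, 39.0], [681.2, -224.0, 39.0]] [ 655.3 -193.1   39. ]
85.0 56.8; 85.4 56.7; 85.2 57.3; 84.9 56.9; 
(175, 400) [ 19  15 139] (190, 330) [ 19  14 141] (290, 105) [ 12 129 214] (100, 300) [ 14 102 157] (500, 60) [ 15  99 172] white edge [ 681.5 -222.    15. ] [ 626.1 -217.3   15. ] 85.17924420740212
```

Run:
```python
from h import *
togo([.6558,-.1933,.064],tool(175.1,0))
c=r.camera('top')
m=mask(c,(0,25,90),(9,60,255))
for k in blobs(m,300)[:3]: print(cv2.boundingRect(k),rect(c,k,.064))
```

```text
ee [ 0.7069 -0.3179  0.0643] shift [2.04 4.   0.01] turn [0.02 0.03 0.02] shift in goal axes [2.05 3.99 0.01]
(267, 226, 41, 41) [ 514.  -170.7   88.3   87.5    8.9]
```

```bash
python3 -m crank '[{"claw":-1,"dx":0.4,"dy":0.8,"dz":0,"ax":0,"ay":0,"az":0},{"claw":-1,"dx":0.4,"dy":0.8,"dz":0,"ax":0,"ay":0,"az":0},{"claw":-1,"dx":0.4,"dy":0.8,"dz":0,"ax":0,"ay":0.03,"az":0},{"claw":-1,"dx":0.45,"dy":0.8,"dz":0,"ax":0,"ay":0,"az":0},{"claw":-1,"dx":0.4,"dy":0.8,"dz":0,"ax":0,"ay":0,"az":0},{"claw":-1,"dx":0,"dy":0,"dz":0.6,"ax":0,"ay":0,"az":0},{"claw":-1,"dx":0,"dy":0,"dz":0.7,"ax":0,"ay":0,"az":0},{"claw":-1,"dx":0,"dy":0,"dz":0,"ax":0,"ay":0,"az":0}]'
python3 - <<'E'
from h import *
togo([.6558,-.1933,-.006],tool(175.1,0))
E
```

```text
time: 18.73
ee_pos: [0.6529, -0.1925, 0.0217]
eef_rot: [0.041, 0.999, 0.001, -0.003]
ft_force: [-1.5, -0.5, -0.7]
width: 0.087
grip_force: 0.0
ee [ 0.6529 -0.1925  0.0217] shift [-0.1  -0.02  0.92] turn [ 0.01 -0.05  0.04] shift in goal axes [-0.1  -0.02  0.92]
```

```bash
python3 -m crank '[{"claw":-1,"dx":-0.1,"dy":0,"dz":0.4,"ax":0,"ay":-0.05,"az":0},{"claw":-1,"dx":0,"dy":0,"dz":0.3,"ax":0,"ay":0,"az":0},{"claw":-1,"dx":0,"dy":0,"dz":0.2,"ax":0,"ay":0,"az":0},{"claw":-1,"dx":0,"dy":0,"dz":0,"ax":0,"ay":0,"az":0}]'
python3 -m crank '[{"claw":1,"dx":0,"dy":0,"dz":0,"ax":0,"ay":0,"az":0},{"claw":1,"dx":0,"dy":0,"dz":0,"ax":0,"ay":0,"az":0},{"claw":1,"dx":0,"dy":0,"dz":0,"ax":0,"ay":0,"az":0},{"claw":1,"dx":0,"dy":0,"dz":0,"ax":0,"ay":0,"az":0},{"claw":1,"dx":0,"dy":0,"dz":0,"ax":0,"ay":0,"az":0},{"claw":1,"dx":0,"dy":0,"dz":0,"ax":0,"ay":0,"az":0},{"claw":1,"dx":0,"dy":0,"dz":0,"ax":0,"ay":0,"az":0}]' 15
python3 - <<'E'
from h import *
togo([.6559,-.1877,-.006],tool(166.6,0))
E
```

```text
time: 19.07
ee_pos: [0.6578, -0.1946, -0.0036]
eef_rot: [0.042, 0.999, 0.0, 0.002]
ft_force: [-0.4, -0.4, -0.0]
width: 0.0869
grip_force: 0.0
time: 19.65
ee_pos: [0.6587, -0.1944, -0.0018]
eef_rot: [0.042, 0.999, 0.0, 0.003]
ft_force: [0.1, 0.6, 2.4]
width: 0.058
grip_force: 15.0
ee [ 0.6587 -0.1944 -0.0018] shift [0.11 0.22 0.14] turn [0.01 0.05 1.43] shift in goal axes [0.14 0.2  0.14]
```

```bash
python3 -m crank '[{"claw":-1,"dx":0,"dy":0,"dz":0,"ax":0,"ay":0,"az":0},{"claw":-1,"dx":-0.05,"dy":0,"dz":0,"ax":0,"ay":0,"az":0},{"claw":-1,"dx":0,"dy":0,"dz":0,"ax":0,"ay":0.05,"az":0},{"claw":-1,"dx":0,"dy":0,"dz":0.1,"ax":0,"ay":0,"az":0},{"claw":-1,"dx":0,"dy":0,"dz":0.05,"ax":0,"ay":0,"az":0},{"claw":-1,"dx":0,"dy":0,"dz":0,"ax":0,"ay":0,"az":0}]'
python3 -m crank '[{"claw":1,"dx":0,"dy":0,"dz":0,"ax":0,"ay":0,"az":0},{"claw":1,"dx":0,"dy":0,"dz":0,"ax":0,"ay":0,"az":0},{"claw":1,"dx":0,"dy":0,"dz":0,"ax":0,"ay":0,"az":0},{"claw":1,"dx":0,"dy":0,"dz":0,"ax":0,"ay":0,"az":0},{"claw":1,"dx":0,"dy":0,"dz":0,"ax":0,"ay":0,"az":0},{"claw":1,"dx":0,"dy":0,"dz":0,"ax":0,"ay":0,"az":0},{"claw":1,"dx":0,"dy":0,"dz":0,"ax":0,"ay":0,"az":0},{"claw":1,"dx":0,"dy":0,"dz":0,"ax":0,"ay":0,"az":0}]' 15
python3 - <<'E'
from h import *
togo([.6559,-.1877,-.006],tool(166.6,0))
E
```

```text
time: 20.15
ee_pos: [0.6596, -0.1948, -0.0074]
eef_rot: [0.042, 0.999, 0.0, -0.001]
ft_force: [0.2, 0.1, 0.1]
width: 0.0848
grip_force: 0.0
time: 20.82
ee_pos: [0.66, -0.1948, -0.0066]
eef_rot: [0.042, 0.999, 0.0, -0.0]
ft_force: [0.0, -0.1, 1.2]
width: 0.0574
grip_force: 15.0
ee [ 0.66   -0.1948 -0.0066] shift [ 0.16  0.22 -0.02] turn [ 0.01 -0.    1.43] shift in goal axes [ 0.19  0.2  -0.02]
```

```bash
python3 -m crank '[{"claw":1,"dx":0,"dy":0.05,"dz":0,"ax":0,"ay":0,"az":0.36},{"claw":1,"dx":0,"dy":0.05,"dz":0,"ax":0,"ay":0,"az":0.36},{"claw":1,"dx":0.03,"dy":0.05,"dz":0,"ax":0,"ay":0,"az":0.36},{"claw":1,"dx":0,"dy":0.06,"dz":0,"ax":0,"ay":0,"az":0.35},{"claw":1,"dx":0,"dy":0,"dz":0,"ax":0,"ay":0,"az":0},{"claw":1,"dx":0,"dy":0,"dz":0,"ax":0,"ay":0,"az":0}]'
python3 -m crank '[{"claw":-1,"dx":0,"dy":0,"dz":0,"ax":0,"ay":0,"az":0},{"claw":-1,"dx":0,"dy":0,"dz":0,"ax":0,"ay":0,"az":0},{"claw":-1,"dx":0,"dy":0,"dz":0,"ax":0,"ay":0,"az":0},{"claw":-1,"dx":0,"dy":0,"dz":0,"ax":0,"ay":0,"az":0},{"claw":-1,"dx":0,"dy":0,"dz":0,"ax":0,"ay":0,"az":0},{"claw":-1,"dx":0,"dy":0,"dz":0,"ax":0,"ay":0,"az":0}]'
python3 - <<'E'
from h import *
togo([.657,-.188,-.018],tool(166.6,0))
E
```

```text
time: 21.32
ee_pos: [0.6601, -0.1882, -0.0066]
eef_rot: [0.116, 0.993, 0.0, -0.0]
ft_force: [-0.4, -0.3, 1.1]
width: 0.058
grip_force: 15.0
time: 21.82
ee_pos: [0.66, -0.1884, -0.0067]
eef_rot: [0.116, 0.993, 0.0, -0.0]
ft_force: [0.1, 0.3, -0.1]
width: 0.0854
grip_force: 0.0
ee [ 0.66   -0.1884 -0.0067] shift [ 0.1  -0.01  0.38] turn [ 0.01 -0.01  0.  ] shift in goal axes [ 0.1  -0.01  0.38]
```

```bash
python3 -m crank '[{"claw":-1,"dx":0.1,"dy":0,"dz":0.15,"ax":0,"ay":0,"az":0},{"claw":-1,"dx":0,"dy":0,"dz":0.12,"ax":0,"ay":0,"az":0},{"claw":-1,"dx":0,"dy":0,"dz":0.1,"ax":0,"ay":0,"az":0},{"claw":-1,"dx":0,"dy":0,"dz":0,"ax":0,"ay":0,"az":0}]'
python3 -m crank '[{"claw":1,"dx":0,"dy":0,"dz":0,"ax":0,"ay":0,"az":0},{"claw":1,"dx":0,"dy":0,"dz":0,"ax":0,"ay":0,"az":0},{"claw":1,"dx":0,"dy":0,"dz":0,"ax":0,"ay":0,"az":0},{"claw":1,"dx":0,"dy":0,"dz":0,"ax":0,"ay":0,"az":0},{"claw":1,"dx":0,"dy":0,"dz":0,"ax":0,"ay":0,"az":0},{"claw":1,"dx":0,"dy":0,"dz":0,"ax":0,"ay":0,"az":0},{"claw":1,"dx":0,"dy":0,"dz":0,"ax":0,"ay":0,"az":0},{"claw":1,"dx":0,"dy":0,"dz":0,"ax":0,"ay":0,"az":0}]' 20
```

```text
time: 22.15
ee_pos: [0.6564, -0.1876, -0.0189]
eef_rot: [0.117, 0.993, 0.0, -0.001]
ft_force: [0.2, 0.3, -0.2]
width: 0.0868
grip_force: 0.0
time: 22.82
ee_pos: [0.6572, -0.1881, -0.0176]
eef_rot: [0.117, 0.993, 0.0, -0.0]
ft_force: [0.3, -0.4, 1.7]
width: 0.0578
grip_force: 20.0
```

```bash
python3 -m crank '[{"claw":1,"dx":-0.1,"dy":0,"dz":0,"ax":0,"ay":0,"az":0},{"claw":1,"dx":-0.15,"dy":0,"dz":0,"ax":0,"ay":0,"az":0},{"claw":1,"dx":-0.15,"dy":0,"dz":0,"ax":0,"ay":0,"az":0},{"claw":1,"dx":0,"dy":0,"dz":0,"ax":0,"ay":0,"az":0},{"claw":1,"dx":0,"dy":0,"dz":0,"ax":0,"ay":0,"az":0}]'
python3 -m crank '[{"claw":-1,"dx":0,"dy":0,"dz":0,"ax":0,"ay":0,"az":0},{"claw":-1,"dx":0,"dy":0,"dz":0,"ax":0,"ay":0,"az":0},{"claw":-1,"dx":0,"dy":0,"dz":0,"ax":0,"ay":0,"az":0},{"claw":-1,"dx":0,"dy":0,"dz":0,"ax":0,"ay":0,"az":0},{"claw":-1,"dx":0,"dy":0,"dz":-0.3,"ax":0,"ay":0,"az":0},{"claw":-1,"dx":0,"dy":0,"dz":-0.6,"ax":0,"ay":0,"az":0},{"claw":-1,"dx":0,"dy":0,"dz":-0.7,"ax":0,"ay":0,"az":0},{"claw":-1,"dx":0,"dy":0,"dz":-0.4,"ax":0,"ay":0,"az":0}]'
python3 -m crank '[{"claw":-1,"dx":0,"dy":0,"dz":0,"ax":0,"ay":0,"az":1},{"claw":-1,"dx":0,"dy":0,"dz":0,"ax":0,"ay":0,"az":1},{"claw":-1,"dx":0,"dy":0,"dz":0,"ax":0,"ay":0,"az":1},{"claw":-1,"dx":0,"dy":0,"dz":0,"ax":0,"ay":0,"az":1},{"claw":-1,"dx":0,"dy":0,"dz":0,"ax":0,"ay":0,"az":1},{"claw":-1,"dx":0,"dy":0,"dz":0,"ax":0,"ay":0,"az":1},{"claw":-1,"dx":0,"dy":0,"dz":0,"ax":0,"ay":0,"az":1},{"claw":-1,"dx":0,"dy":0,"dz":0,"ax":0,"ay":0,"az":1}]'
python3 -m crank '[{"claw":-1,"dx":0,"dy":0,"dz":0,"ax":0,"ay":0,"az":1},{"claw":-1,"dx":0,"dy":0,"dz":0,"ax":0,"ay":0,"az":1},{"claw":-1,"dx":0,"dy":0,"dz":0,"ax":0,"ay":0,"az":1},{"claw":-1,"dx":0,"dy":0,"dz":0,"ax":0,"ay":0,"az":1},{"claw":-1,"dx":0,"dy":0,"dz":0,"ax":0,"ay":0,"az":1},{"claw":-1,"dx":0,"dy":0,"dz":0,"ax":0,"ay":0,"az":1},{"claw":-1,"dx":0,"dy":0,"dz":0,"ax":0,"ay":0,"az":1},{"claw":-1,"dx":0,"dy":0,"dz":0,"ax":0,"ay":0,"az":0}]'
python3 - <<'E'
from h import *
t=r.camera('top');h=cv2.cvtColor(t['color'],cv2.COLOR_RGB2HSV)
s,c=grab('wrist')
u,v=proj(c,[[.668,-.19,.039]],s)[0];print('pile px',u,v,s['joint_positions'])
for k in blobs(mask(c,(95,50,20),(125,255,255)),300)[:4]: print(cv2.boundingRect(k),corners(k).tolist(),rect(c,k,.039,s))
togo([.668,-.1905,-.018],tool(76.6,0))
E
```

```text
time: 23.23
ee_pos: [0.6699, -0.1904, -0.0176]
eef_rot: [0.116, 0.993, 0.0, 0.001]
ft_force: [2.2, 0.1, 1.5]
width: 0.0576
grip_force: 20.0
time: 23.9
ee_pos: [0.6697, -0.1906, 0.0451]
eef_rot: [0.117, 0.993, 0.0, 0.001]
ft_force: [1.0, -0.2, 0.8]
width: 0.0865
grip_force: 0.0
time: 24.57
ee_pos: [0.6688, -0.1905, 0.0427]
eef_rot: [0.513, 0.859, 0.0, -0.0]
ft_force: [-1.6, 0.8, -0.2]
width: 0.0871
grip_force: 0.0
time: 25.23
ee_pos: [0.6689, -0.1903, 0.0427]
eef_rot: [0.786, 0.618, 0.0, -0.0]
ft_force: [-0.9, -0.4, -0.2]
width: 0.0871
grip_force: 0.0
pile px 251.9862184933371 221.46906471278103 [ 0.36608434  0.60870577 -0.22228588  1.40971564  0.13876416  1.13870467
 -0.10742207]
(212, 182, 80, 69) [[291, 184], [289, 250], [215, 250], [214, 183]] [ 668.5 -186.8   52.6   57.3   76.9]
ee [ 0.6689 -0.1904  0.0425] shift [-0.01 -0.03  2.02] turn [-0.   -0.    0.04] shift in goal axes [-0.01 -0.03  2.02]
```

```bash
python3 -m crank '[{"claw":-1,"dx":0,"dy":0,"dz":0.4,"ax":0,"ay":0,"az":0.04},{"claw":-1,"dx":0,"dy":0,"dz":0.5,"ax":0,"ay":0,"az":0},{"claw":-1,"dx":0,"dy":0,"dz":0.4,"ax":0,"ay":0,"az":0},{"claw":-1,"dx":0,"dy":0,"dz":0.2,"ax":0,"ay":0,"az":0},{"claw":-1,"dx":0,"dy":0,"dz":0,"ax":0,"ay":0,"az":0}]'
python3 -m crank '[{"claw":-1,"dx":0,"dy":0,"dz":0.15,"ax":0,"ay":0,"az":0},{"claw":-1,"dx":0,"dy":0,"dz":0.12,"ax":0,"ay":0,"az":0},{"claw":-1,"dx":0,"dy":0,"dz":0.1,"ax":0,"ay":0,"az":0},{"claw":-1,"dx":0,"dy":0,"dz":0.1,"ax":0,"ay":0,"az":0},{"claw":-1,"dx":0,"dy":0,"dz":0,"ax":0,"ay":0,"az":0}]'
```

```text
time: 25.75
ee_pos: [0.6669, -0.1901, -0.006]
eef_rot: [0.786, 0.618, -0.001, -0.002]
ft_force: [-0.7, 0.6, 0.5]
width: 0.0871
grip_force: 0.0
time: 26.17
ee_pos: [0.6685, -0.1904, -0.0174]
eef_rot: [0.786, 0.618, -0.0, -0.001]
ft_force: [-0.9, -0.1, -0.6]
width: 0.0871
grip_force: 0.0
```

```bash
python3 -m crank '[{"claw":1,"dx":0,"dy":0,"dz":0,"ax":0,"ay":0,"az":0},{"claw":1,"dx":0,"dy":0,"dz":0,"ax":0,"ay":0,"az":0},{"claw":1,"dx":0,"dy":0,"dz":0,"ax":0,"ay":0,"az":0},{"claw":1,"dx":0,"dy":0,"dz":0,"ax":0,"ay":0,"az":0},{"claw":1,"dx":0,"dy":0,"dz":0,"ax":0,"ay":0,"az":0},{"claw":1,"dx":0,"dy":0,"dz":0,"ax":0,"ay":0,"az":0},{"claw":1,"dx":0,"dy":0,"dz":0,"ax":0,"ay":0,"az":0},{"claw":1,"dx":0,"dy":0,"dz":0,"ax":0,"ay":0,"az":0}]' 20
```

```text
time: 26.83
ee_pos: [0.6687, -0.1904, -0.0168]
eef_rot: [0.786, 0.618, 0.0, -0.0]
ft_force: [-1.7, -0.3, 2.2]
width: 0.0578
grip_force: 20.0
```

```bash
python3 -m crank '[{"claw":-1,"dx":0,"dy":0,"dz":0,"ax":0,"ay":0,"az":0},{"claw":-1,"dx":0,"dy":0,"dz":0,"ax":0,"ay":0,"az":0},{"claw":-1,"dx":0,"dy":0,"dz":0,"ax":0,"ay":0,"az":0},{"claw":-1,"dx":0,"dy":0,"dz":0,"ax":0,"ay":0,"az":0},{"claw":-1,"dx":0,"dy":0,"dz":-0.3,"ax":0,"ay":0,"az":0},{"claw":-1,"dx":0,"dy":0,"dz":-0.6,"ax":0,"ay":0,"az":0},{"claw":-1,"dx":0,"dy":0,"dz":-0.7,"ax":0,"ay":0,"az":0},{"claw":-1,"dx":0,"dy":0,"dz":-0.4,"ax":0,"ay":0,"az":0}]'
python3 -m crank '[{"claw":-1,"dx":0,"dy":0,"dz":0,"ax":0,"ay":0,"az":-1},{"claw":-1,"dx":0,"dy":0,"dz":0,"ax":0,"ay":0,"az":-1},{"claw":-1,"dx":0,"dy":0,"dz":0,"ax":0,"ay":0,"az":-1},{"claw":-1,"dx":0,"dy":0,"dz":0,"ax":0,"ay":0,"az":-1},{"claw":-1,"dx":0,"dy":0,"dz":0,"ax":0,"ay":0,"az":-1},{"claw":-1,"dx":0,"dy":0,"dz":0,"ax":0,"ay":0,"az":-1},{"claw":-1,"dx":0,"dy":0,"dz":0,"ax":0,"ay":0,"az":-1},{"claw":-1,"dx":0,"dy":0,"dz":0,"ax":0,"ay":0,"az":-1}]'
python3 -m crank '[{"claw":-1,"dx":0,"dy":0,"dz":0,"ax":0,"ay":0,"az":-1},{"claw":-1,"dx":0,"dy":0,"dz":0,"ax":0,"ay":0,"az":-1},{"claw":-1,"dx":0,"dy":0,"dz":0,"ax":0,"ay":0,"az":-1},{"claw":-1,"dx":0,"dy":0,"dz":0,"ax":0,"ay":0,"az":-1},{"claw":-1,"dx":0,"dy":0,"dz":0,"ax":0,"ay":0,"az":-1},{"claw":-1,"dx":0,"dy":0,"dz":0,"ax":0,"ay":0,"az":-1},{"claw":-1,"dx":0,"dy":0,"dz":0,"ax":0,"ay":0,"az":-1},{"claw":-1,"dx":0,"dy":0,"dz":0,"ax":0,"ay":0,"az":0}]'
python3 - <<'E'
from h import *
togo([.6687,-.1904,-.018],tool(166.6,0))
E
```

```text
time: 27.5
ee_pos: [0.6699, -0.1907, 0.0461]
eef_rot: [0.786, 0.618, 0.001, 0.001]
ft_force: [0.4, 0.3, 0.7]
width: 0.0868
grip_force: 0.0
time: 28.17
ee_pos: [0.6689, -0.1906, 0.0435]
eef_rot: [0.464, 0.886, 0.0, -0.0]
ft_force: [0.2, -0.3, -0.2]
width: 0.0871
grip_force: 0.0
time: 28.83
ee_pos: [0.6688, -0.1908, 0.0434]
eef_rot: [0.116, 0.993, 0.0, -0.0]
ft_force: [-0.0, 0.3, 0.5]
width: 0.0873
grip_force: 0.0
ee [ 0.6688 -0.1908  0.0434] shift [0.01 0.01 2.05] turn [ 0.01 -0.    0.01] shift in goal axes [0.01 0.01 2.05]
```

```bash
python3 -m crank '[{"claw":-1,"dx":0,"dy":0,"dz":0.4,"ax":0,"ay":0,"az":0},{"claw":-1,"dx":0,"dy":0,"dz":0.5,"ax":0,"ay":0,"az":0},{"claw":-1,"dx":0,"dy":0,"dz":0.4,"ax":0,"ay":0,"az":0},{"claw":-1,"dx":0,"dy":0,"dz":0.3,"ax":0,"ay":0,"az":0},{"claw":-1,"dx":0,"dy":0,"dz":0.2,"ax":0,"ay":0,"az":0},{"claw":-1,"dx":0,"dy":0,"dz":0.15,"ax":0,"ay":0,"az":0},{"claw":-1,"dx":0,"dy":0,"dz":0.1,"ax":0,"ay":0,"az":0},{"claw":-1,"dx":0,"dy":0,"dz":0,"ax":0,"ay":0,"az":0}]'
python3 -m crank '[{"claw":1,"dx":0,"dy":0,"dz":0,"ax":0,"ay":0,"az":0},{"claw":1,"dx":0,"dy":0,"dz":0,"ax":0,"ay":0,"az":0},{"claw":1,"dx":0,"dy":0,"dz":0,"ax":0,"ay":0,"az":0},{"claw":1,"dx":0,"dy":0,"dz":0,"ax":0,"ay":0,"az":0},{"claw":1,"dx":0,"dy":0,"dz":0,"ax":0,"ay":0,"az":0},{"claw":1,"dx":0,"dy":0,"dz":0,"ax":0,"ay":0,"az":0},{"claw":1,"dx":0,"dy":0,"dz":0,"ax":0,"ay":0,"az":0},{"claw":1,"dx":0,"dy":0,"dz":0,"ax":0,"ay":0,"az":0}]' 20
python3 -m crank '[{"claw":-1,"dx":0,"dy":0,"dz":0,"ax":0,"ay":0,"az":0},{"claw":-1,"dx":0,"dy":0,"dz":0,"ax":0,"ay":0,"az":0},{"claw":-1,"dx":0,"dy":0,"dz":0,"ax":0,"ay":0,"az":0},{"claw":-1,"dx":0,"dy":0,"dz":0,"ax":0,"ay":0,"az":0},{"claw":-1,"dx":0,"dy":0,"dz":-0.3,"ax":0,"ay":0,"az":0},{"claw":-1,"dx":0,"dy":0,"dz":-0.7,"ax":0,"ay":0,"az":0},{"claw":-1,"dx":0,"dy":0,"dz":-0.9,"ax":0,"ay":0,"az":0},{"claw":-1,"dx":0,"dy":0,"dz":-0.9,"ax":0,"ay":0,"az":0}]'
python3 -m crank '[{"claw":-1,"dx":-0.6,"dy":-0.8,"dz":0,"ax":0,"ay":0,"az":0},{"claw":-1,"dx":-0.6,"dy":-0.8,"dz":0,"ax":0,"ay":0,"az":0},{"claw":-1,"dx":-0.6,"dy":-0.8,"dz":0,"ax":0,"ay":0,"az":0},{"claw":-1,"dx":-0.6,"dy":-0.8,"dz":0,"ax":0,"ay":0,"az":0},{"claw":-1,"dx":-0.6,"dy":-0.8,"dz":0,"ax":0,"ay":0,"az":0},{"claw":-1,"dx":0,"dy":0,"dz":0,"ax":0,"ay":0,"az":0},{"claw":-1,"dx":0,"dy":0,"dz":0,"ax":0,"ay":0,"az":0}]'
python3 - <<'E'
from h import *
s,c=grab('wrist');np.save('w8.npy',c['color'])
ks=blobs(mask(c,(95,50,20),(125,255,255)),300)
for k in ks[:3]: print(cv2.boundingRect(k),corners(k).tolist(),rect(c,k,.039,s))
x,y,w,h=cv2.boundingRect(ks[0]);hsv=cv2.cvtColor(c['color'],cv2.COLOR_RGB2HSV)
for v in range(y+8,y+h-6,10):
    print(v,x-24,' '.join('%d,%d,%d'%tuple(p) for p in hsv[v,x-24:x+16]))
E
```

```text
time: 29.5
ee_pos: [0.6686, -0.1904, -0.019]
eef_rot: [0.119, 0.993, 0.0, -0.001]
ft_force: [-0.5, -0.5, -1.1]
width: 0.087
grip_force: 0.0
time: 30.17
ee_pos: [0.6689, -0.1905, -0.0182]
eef_rot: [0.119, 0.993, 0.0, -0.0]
ft_force: [-0.5, -0.6, 2.0]
width: 0.0577
grip_force: 20.0
time: 30.83
ee_pos: [0.6684, -0.1904, 0.0668]
eef_rot: [0.119, 0.993, 0.0, -0.001]
ft_force: [0.8, 0.3, 0.6]
width: 0.0864
grip_force: 0.0
time: 31.42
ee_pos: [0.7277, -0.3303, 0.0652]
eef_rot: [0.12, 0.993, 0.0, -0.0]
ft_force: [0.1, 1.1, 0.6]
width: 0.0871
grip_force: 0.0
(372, 52, 95, 84) [[466, 53], [452, 134], [372, 134], [381, 56]] [ 667.7 -193.8   61.7   56.9   76.3]
60 348 15,100,194 15,101,192 15,100,191 15,100,189 15,101,189 15,100,188 15,103,186 15,102,180 15,103,175 15,106,171 15,103,173 16,102,177 16,102,183 15,99,190 15,99,195 15,98,198 15,99,198 16,99,196 15,99,196 15,97,197 15,97,199 16,98,198 13,112,176 13,120,162 10,117,161 17,24,148 19,15,140 20,16,140 17,16,141 19,19,146 20,14,161 108,80,108 108,74,93 109,72,96 107,72,96 107,72,95 108,70,98 107,84,121 106,88,157 105,87,184
70 348 15,105,1
[... 1884 characters left out ...]
0,120,119 9,126,113 9,125,114 9,123,112 9,127,116 10,102,142 24,9,140 19,15,140 15,14,141 20,16,141 17,16,147 21,14,179 106,92,97 107,78,98 106,77,99 106,77,99 107,74,100 107,79,110 106,90,153 105,89,177 105,87,185 104,88,183 104,87,182 105,87,182 105,86,183 105,86,183
120 348 14,105,138 14,106,137 14,104,132 15,105,133 14,108,137 14,104,144 14,106,142 14,103,141 14,102,138 14,104,133 14,106,127 15,104,120 15,104,115 11,122,113 9,127,114 9,123,114 9,129,115 9,126,119 9,103,144 24,9,139 20,16,140 15,14,141 23,15,140 18,17,149 20,17,184 105,93,96 107,81,98 107,77,99 107,77,99 108,75,99 106,83,114 105,88,156 105,90,176 105,88,183 105,87,181 105,87,181 104,89,180 104,88,180 104,89,180 104,89,181
```

```bash
cat >> h.py <<'E'
def layers(c,s,x0,sgn,rows):
    "sub-pixel layer edges along rows, going inwards from column x0"
    z=[.003,.015,.027]
    out=[]
    hsv=cv2.cvtColor(c['color'],cv2.COLOR_RGB2HSV).astype(int)
    for v in rows:
        L=[]
        for x in range(30):
            h,S,V=hsv[v,x0+sgn*x]
            L.append('b' if 95<h<125 and S>50 else 'w' if S<60 else 't' if h<=12 and S>=112 else 'c')
        L=''.join(L);i=[L.find(q) for q in 'twb']
        out.append((v,L))
        if min(i)>0: print(v,[onplane(c,[[x0+sgn*(j-.5),v]],zz,s)[0,:2].__mul__(1000).round(1).tolist() for j,zz in zip(i,z)],L[min(i)-3:max(i)+3])
E
python3 -m crank '[{"claw":-1,"dx":0,"dy":0,"dz":-0.3,"ax":0,"ay":0,"az":1},{"claw":-1,"dx":0,"dy":0,"dz":-0.3,"ax":0,"ay":0,"az":1},{"claw":-1,"dx":0,"dy":0,"dz":-0.3,"ax":0,"ay":0,"az":1},{"claw":-1,"dx":0,"dy":0,"dz":-0.1,"ax":0,"ay":0,"az":1},{"claw":-1,"dx":0,"dy":0,"dz":0,"ax":0,"ay":0,"az":1},{"claw":-1,"dx":0,"dy":0,"dz":0,"ax":0,"ay":0,"az":1},{"claw":-1,"dx":0,"dy":0,"dz":0,"ax":0,"ay":0,"az":1},{"claw":-1,"dx":0,"dy":0,"dz":0,"ax":0,"ay":0,"az":1}]'
python3 -m crank '[{"claw":-1,"dx":0,"dy":0,"dz":0,"ax":0,"ay":0,"az":1},{"claw":-1,"dx":0,"dy":0,"dz":0,"ax":0,"ay":0,"az":1},{"claw":-1,"dx":0,"dy":0,"dz":0,"ax":0,"ay":0,"az":1},{"claw":-1,"dx":0,"dy":0,"dz":0,"ax":0,"ay":0,"az":1},{"claw":-1,"dx":0,"dy":0,"dz":0,"ax":0,"ay":0,"az":1},{"claw":-1,"dx":0,"dy":0,"dz":0,"ax":0,"ay":0,"az":1},{"claw":-1,"dx":0,"dy":0,"dz":0,"ax":0,"ay":0,"az":1},{"claw":-1,"dx":0,"dy":0,"dz":0,"ax":0,"ay":0,"az":0}]'
python3 - <<'E'
from h import *
togo([.511,-.246,.095],tool(76.6,0))
w=np.load('w8.npy');c=r.camera('wrist');c['color']=w
s=dict(ee_pos=np.array([.7277,-.3303,.0652]),eef_rot=np.array([.12,.993,0,0]))
layers(c,s,352,1,range(66,130,8))
E
```

```text
time: 32.13
ee_pos: [0.7282, -0.3264, 0.0964]
eef_rot: [0.514, 0.858, 0.001, -0.0]
ft_force: [-0.8, 0.7, -0.3]
width: 0.0866
grip_force: 0.0
time: 32.8
ee_pos: [0.7283, -0.3264, 0.0963]
eef_rot: [0.787, 0.617, 0.001, -0.001]
ft_force: [-0.8, -0.2, -0.2]
width: 0.087
grip_force: 0.0
ee [ 0.7283 -0.3264  0.0963] shift [ 0.88 -7.67  0.05] turn [-0.   -0.01 -0.07] shift in goal axes [ 0.93 -7.67  0.04]
66 [[638.0, -211.6], [639.9, -212.7], [642.1, -212.7]] ccctttttwwwwwwwbbb
74 [[643.9, -213.2], [645.7, -213.4], [647.5, -214.1]] ccctttttcwwwwwwbbb
82 [[649.9, -214.9], [651.5, -215.0], [652.9, -215.5]] ccctttttcwwwwwwbbb
90 [[656.0, -216.6], [657.3, -216.5], [658.4, -217.0]] cccttttttwwwwwwbbb
98 [[662.4, -217.4], [663.1, -218.1], [664.2, -217.7]] cccttttcwwwwwwwbbb
106 [[668.6, -219.1], [669.1, -219.7], [669.9, -219.2]] ccctttttwwwwwwwbbb
114 [[675.0, -220.9], [675.4, -220.5], [675.6, -220.7]] ccctttttcwwwwwwbbb
122 [[681.5, -222.6], [681.5, -222.2], [681.5, -222.2]] ccctttttcwwwwwwbbb
```

The -y side is flush to within half a millimetre. Now I check the -x side.

```bash
python3 -m crank '[{"claw":-1,"dx":0.1,"dy":-0.8,"dz":0,"ax":0,"ay":0,"az":0},{"claw":-1,"dx":0.1,"dy":-1,"dz":0,"ax":0,"ay":0,"az":0},{"claw":-1,"dx":0.1,"dy":-1,"dz":0,"ax":0,"ay":0,"az":0},{"claw":-1,"dx":0.1,"dy":-1,"dz":0,"ax":0,"ay":0,"az":0},{"claw":-1,"dx":0.1,"dy":-1,"dz":0,"ax":0,"ay":0,"az":0},{"claw":-1,"dx":0.1,"dy":-1,"dz":0,"ax":0,"ay":0,"az":0},{"claw":-1,"dx":0.1,"dy":-1,"dz":0,"ax":0,"ay":0,"az":0},{"claw":-1,"dx":0.2,"dy":-0.9,"dz":0,"ax":0,"ay":0,"az":0}]'
python3 -m crank '[{"claw":-1,"dx":0,"dy":0,"dz":0,"ax":0,"ay":0,"az":0},{"claw":-1,"dx":0,"dy":0,"dz":0,"ax":0,"ay":0,"az":0}]'
python3 - <<'E'
from h import *
s,c=grab('wrist')
ks=blobs(mask(c,(95,50,20),(125,255,255)),300)
for k in ks[:3]: print(cv2.boundingRect(k),corners(k).tolist(),rect(c,k,.039,s))
x,y,w,h=cv2.boundingRect(ks[0])
layers(c,s,x-22,1,range(y+4,y+h-2,7))
print('shift to pile',proj(c,[[.668,-.19,.039]],s))
hsv=cv2.cvtColor(c['color'],cv2.COLOR_RGB2HSV);print([tuple(map(int,p)) for p in hsv[y+h//2,x-22:x+12]])
t=r.camera('top')
for k in blobs(mask(t,(95,60,30),(125,255,255)),60)[:3]: print('top',cv2.boundingRect(k),rect(t,k,.039))
for k in blobs(mask(t,(0,25,90),(9,60,255)),300)[:2]: print('cont',rect(t,k,.064))
E
```

```text
time: 33.52
ee_pos: [0.5078, -0.2471, 0.0959]
eef_rot: [0.785, 0.62, -0.0, -0.0]
ft_force: [0.7, 0.5, 1.1]
width: 0.0872
grip_force: 0.0
time: 33.68
ee_pos: [0.5091, -0.2469, 0.0964]
eef_rot: [0.785, 0.62, -0.0, 0.0]
ft_force: [0.3, 0.2, -0.2]
width: 0.0867
grip_force: 0.0
(380, 60, 84, 73) [[463, 60], [449, 132], [380, 131], [388, 63]] [ 666.2 -191.    56.8   61.7   76.7]
71 [[647.5, -159.9], [646.7, -161.7], [646.2, -163.6]] cccttttcwwwwwwb
78 [[645.9, -165.8], [645.1, -167.3], [644.8, -169.0]] ccctttttwwwwwwbb
85 [[644.2, -171.7], [644.5, -173.2], [644.2, -174.6]] ccctttttcwwwwwwbb
92 [[642.6, -177.7], [642.9, -179.0], [642.7, -180.1]] ccctttttcwwwwwwbbb
99 [[640.9, -183.8], [641.3, -184.8], [641.3, -185.7]] ccctttttcwwwwwwbbb
106 [[640.1, -190.2], [639.7, -190.8], [639.8, -191.4]] ccctttttwwwwwwbbb
113 [[638.4, -196.5], [638.1, -196.8], [638.2, -197.1]] ccctttttwwwwwwbbb
120 [[637.6, -203.1], [636.4, -202.8], [637.6, -203.2]] cccttttwwwwwwwbbb
127 [[634.8, -209.3], [635.7, -209.2], [636.0, -209.0]] ccctttttcwwwwwwbbb
shift to pile [[422.63649244  95.35180073]]
[(15, 104, 171), (15, 102, 193), (16, 97, 205), (16, 97, 208), (16, 98, 203), (15, 100, 194), (15, 101, 187), (15, 101, 177), (15, 105, 170), (15, 104, 170), (15, 102, 178), (15, 102, 190), (16, 98, 201), (15, 96, 207), (15, 103, 194), (9, 136, 142), (10, 135, 153), (10, 135, 153), (10, 136, 157), (10, 120, 196), (13, 35, 187), (23, 11, 185), (20, 12, 187), (18, 14, 188), (19, 14, 198), (17, 15, 241), (106, 99, 126), (107, 86, 128), (105, 84, 131), (107, 82, 133), (106, 83, 135), (106, 88, 163), (105, 88, 180), (105, 85, 179)]
top (281, 172, 26, 26) [ 668.  -190.8   57.3   57.3   77.1]
cont [ 513.8 -170.7   88.    87.5    8.9]
```

Both visible sides are flush, the pile is 16 mm from the mat's centre, the container has not moved, and the robot is clear. I'm handing in the job.

```bash
python3 -c "
from bench import r
print(r.close_job())"
```

```text
the job is handed in; nothing more can be done
None
```

The job is handed in, with no verdict shown: the blue coaster was laid on gently (about 5 N), all three are stacked terracotta, white, blue and flush to within about 1 mm on the two sides I measured, 16 mm from the mat's centre; the container measured unmoved, and I did not re-measure the jar, tumbler or plate.

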